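Fit the dies to a gang strap punch

TASK

Fit the strap punch with dies: lift its lever out of the front notch and seat it in the rear (loading) notch, squeeze the guard's two tabs together to unclip it and stand it flat on the counter, then slide every die carrier lying on the counter, die end first, fully home into a channel of its own. When all are in, clip the guard back on and leave the lever seated in the middle (locking) notch. Leave the open jar of eyelets standing.

Things in the scene. Friction and masses are not known exactly. Their poses are not given: they have to be found in the camera images.
- punch: the strap punch, a grey cast bench machine 160 x 224 mm with a lever pod at its right end, fixed, up to 9 degrees askew. Origin under the middle of its base, on the counter; x to its rear, y to its left, z up. Offsets called 'machine frame' below are in it, in mm. Four flat channels open to its front (-x); a beam crosses their rear ends (x 16 to 44, top up to z 78, column caps at its ends z 87)
- bar_mid (a point): middle of the round locking bar, 8 mm thick, 192 mm along y, in front of the channels (machine frame x -56). Lever in the rear notch: sunk below the channel floors, carriers pass over it. Lever in the middle or front notch: it stands behind the carriers (axis at z 34, 43) and none passes, with 2 mm to spare behind a carrier fully home
- lever (a joint): angle of the lever about its hinge (rad): 0 upright (middle notch, carriers locked), +0.42 leaning to the rear (rear notch, loading), -0.42 leaning to the front (front notch, punching; it starts here). A cross pin sits in the notch (play 0.03 rad) and blocks the swing until the lever is lifted
- lever_lift (a joint): how far the lever is pulled out along its own length against its spring (m): 0 seated in a notch; 0.0085 or more clears the notches, about 0.0075 with the pin resting between notches, stop at 0.014; takes 3 N at 0, 6 N at the stop, plus 1 to 2 N of weight. Let go over a notch (within 0.04 rad) it springs in
- lever_ball (a point): centre of the black ball, 30 mm in diameter, on the end of the lever; 115 mm from the hinge when seated, 129 mm at most
- lever_hinge (a point): point on the lever's hinge axis, which runs along the machine's y; the lever swings through this point in the machine's x-z plane (machine frame 0, -165, 35)
- guard: the clip-on guard over the channels, a grey hood 80 x 212 x 53 mm (x, y, z), 3 mm thick, open below and behind, 0.17 kg. Origin at the middle of its underside (rim); x to its rear, z up. Clipped on at the start; there its origin is at -30, 0, 28 in the machine frame and its sides clear the channels by 5 mm. Set aside it stands on its rim
- guard_tabs (a point): middle between the guard's two black tabs, 16 mm above its top, 8 mm behind its origin. The tabs are upright plates, 22 mm wide along y and 30 tall, one in front of the other along x: 44 mm over their outer faces, 32 when squeezed right together (2 to 5 N each). The guard hangs from the squeezed tabs
- guard_clip (a point): the same middle at the height of the guard's top, 53 mm above its rim. Two barbed legs of the tabs reach 37 mm down from here inside the guard
- latch_home (a point): where guard_clip is when the guard is clipped on (machine frame -22, 0, 81). Below it a latch block stands between the second and third channel (x -47 to 3, y -9 to 9, top z 56); the barbs spring out under its ledges and come free once each tab is in by more than 4 mm
- tab_front (a joint): how far the front tab is squeezed in (m): 0 sprung out, 0.006 fully in
- tab_rear (a joint): how far the rear tab is squeezed in (m): 0 sprung out, 0.006 fully in
- carrier1_grip (a point): a die carrier (two to four are there, all alike): flat steel plate 90 x 30 x 6 mm, 0.12 kg, with an upright grip fin 26 long, 12 thick along y, top 40 mm above the underside, and near its nose a round die, 13 mm across, 7 tall. This point is the middle of the fin, 23 mm above the underside, 20 mm from the tail end and 70 mm from the nose; x points to the nose, z up
- carrier2_grip (a point): another die carrier, like carrier1
- carrier3_grip (a point): another die carrier, like carrier1
- carrier4_grip (a point): another die carrier, like carrier1
- home1 (a point): where the middle of a carrier's fin is when the carrier is fully home in channel 1, the leftmost (machine frame x -30, z 53; channels at y 78, 38, -38, -78). Channel: floor z 30, 33 mm wide, side walls with rounded noses from x -40 to 44, lips over both edges from x -11 to 44 (underside z 40, top z 45, middle 24 mm open), end stop at x 40; sill before it, top z 28, x -75 to -62
- home2 (a point): the same for channel 2 from the left
- home3 (a point): the same for channel 3 from the left
- home4 (a point): the same for channel 4 from the left
- free_spot (a point): middle of a clear piece of counter left of the machine, 100 mm (x) by 240 mm (y), good to stand the guard on lengthwise along y. Beside it toward the robot a bench vice, 120 mm tall (x 0.39 to 0.535 m, y 0.18 to 0.32 m). A tall hand press stands behind the machine (x 0.68 to 0.86 m, y -0.08 to 0.02 m, up to 0.42 m high): keep arm and gripper clear of it
- jar_eyelets: open glass jar of eyelets, 56 mm across, 50 mm tall, on the counter; origin at the middle of its underside
Not all that is in view belongs to the job. Leave any blue or yellow look-alike of the jar_eyelets alone.

How it is judged (in metres and radians):
On the way, in this order (a step that is already met when the one before it is completed fails the run):
1. the lever is seated in the rear notch and the guard stands flat on the counter, off the machine (value of joint lever between 0.35 and 0.49 rad and value of joint lever_lift below 0.003 m and horizontal distance between guard_clip and latch_home above 0.12 m and height (world z) of guard below 0.006 m and angle between guard's own z axis and vertical below 0.08 rad), for 0.2 s.
2. every carrier is fully home in a channel, the lever still in the rear notch ((distance between carrier1_grip and home1 below 0.006 m or distance between carrier1_grip and home2 below 0.006 m or distance between carrier1_grip and home3 below 0.006 m or distance between carrier1_grip and home4 below 0.006 m) and (distance between carrier2_grip and home1 below 0.006 m or distance between carrier2_grip and home2 below 0.006 m or distance between carrier2_grip and home3 below 0.006 m or distance between carrier2_grip and home4 below 0.006 m) and (distance between carrier3_grip and home1 below 0.006 m or distance between carrier3_grip and home2 below 0.006 m or distance between carrier3_grip and home3 below 0.006 m or distance between carrier3_grip and home4 below 0.006 m) and (distance between carrier4_grip and home1 below 0.006 m or distance between carrier4_grip and home2 below 0.006 m or distance between carrier4_grip and home3 below 0.006 m or distance between carrier4_grip and home4 below 0.006 m) and value of joint lever between 0.35 and 0.49 rad and value of joint lever_lift below 0.003 m), for 0.2 s.
At the end, for the whole second after the job is handed in: every carrier that is there has its fin within 6 mm of a channel's home point; the guard sits on the machine (its clip within 8 mm of home sideways, level within 0.04 rad, both tabs sprung out to within 2.5 mm); the lever stands in the middle notch (within 0.07 rad, lift under 3 mm); the jar stands ((distance between carrier1_grip and home1 below 0.006 m or distance between carrier1_grip and home2 below 0.006 m or distance between carrier1_grip and home3 below 0.006 m or distance between carrier1_grip and home4 below 0.006 m) and (distance between carrier2_grip and home1 below 0.006 m or distance between carrier2_grip and home2 below 0.006 m or distance between carrier2_grip and home3 below 0.006 m or distance between carrier2_grip and home4 below 0.006 m) and (distance between carrier3_grip and home1 below 0.006 m or distance between carrier3_grip and home2 below 0.006 m or distance between carrier3_grip and home3 below 0.006 m or distance between carrier3_grip and home4 below 0.006 m) and (distance between carrier4_grip and home1 below 0.006 m or distance between carrier4_grip and home2 below 0.006 m or distance between carrier4_grip and home3 below 0.006 m or distance between carrier4_grip and home4 below 0.006 m) and value of joint lever between -0.07 and 0.07 rad and value of joint lever_lift below 0.003 m and horizontal distance between guard_clip and latch_home below 0.008 m and distance between guard_clip and latch_home below 0.009 m and angle between guard's own z axis and vertical below 0.04 rad and value of joint each of tab_front, tab_rear below 0.0025 m and linear speed of guard below 0.02 m/s and angle between jar_eyelets's own z axis and vertical below 0.3 rad); the robot touches nothing.
It fails at once if the jar of eyelets is knocked over (angle between jar_eyelets's own z axis and vertical above 0.6 rad).
Of carrier1, carrier2, carrier3, carrier4 only 2 to 4 are there at a start; the rules pass over those that are not, and their reading is None.
At some moment in a run one of carrier1, carrier2, carrier3, carrier4 may be knocked a few centimetres aside while the robot is not near it.
Once in a run the grip may slacken for a moment while it holds something.
It also fails if it takes over 210 s, if anything falls off the work surface, if the arm or the gripper's body presses on something with over 40 N, if the wrist force passes 120 N, or if a joint passes its speed limit or range.

ROBOT

A 6-joint arm with a two-finger parallel gripper is mounted at the origin on a cart in front of the work surface, level with it; the furniture and walls round the work are solid. World frame = base frame: x ahead of the robot, y to its left, z up, the work surface at z = 0. Lengths are in mm, angles in rad, forces in N, time in s.
With the tool pointing down it reaches from about 275 to 750 mm from the base axis. Payload 10.2 kg.
Tool frame: the origin (TCP) lies midway between the tips of the shut fingers; the grasp point (between the pads) lies 19 mm behind it (ctrl.pinch_z is the distance from the TCP to the grasp point, in mm); x points along the fingers, z is the direction in which the jaws open and shut, and the axes are right-handed (so a half turn about x gives the same grasp; the last joint's range is limited). The gripper opens to 85 mm and grips with 20 to 120 N. Pads are 22 mm wide; open, the fingers measure 114 mm over their backs; the gripper's body (76 mm by 85 mm) begins 54 mm behind the grasp point. The pads swing forward as they close: fully open they stand 13 mm farther back than shut.
Start: joints at [-1.531, 0.313, 1.498, -0, 1.331, -0.223], TCP at [136.374, -506.985, 231.294] pointing down, gripper open.
Joint ranges: [-2.94, 2.94], [-0.97, 2.17], [0.19, 2.56], [-1.23, 4.37], [0.02, 3.11], [-2.88, 2.88]. Speed limits (rad/s): [2.39, 2.39, 3.01, 3.14, 3.14, 3.14].

INTERFACE

Orientations are given as a unit quaternion [w, x, y, z].
In Python, from rig import ctrl, capture, workorder, nets gives the robot as it stands. The module is installed in compiled form; this text tells all that it offers.
- The arm moves only by the tool send_rows, never from a script. Its argument "rows" is text: rows parted by semicolons, each of 5 numbers parted by spaces: the opening, from 0 (shut) to 1 (fully open), then the shift along the tool's x, y, z in cm, then the turn about the tool's x in units of 5 degrees (1.0 is 5 degrees). In form: grip x y z yaw; .... A call has 1 to 12 rows; each row is the pose to reach, as a shift and turn from the pose commanded when the call began, along the tool's axes at that moment; what a row does not reach only later rows make up. A row lasts 1/10 s, in which the tool goes at most 50 mm and 8.59 degrees, less where a joint would pass 70% of its speed; a pose out of reach is approached as far as the arm can. A call with a gripper value outside its range is refused whole. The fingers move at their own pace and stop on an object; "grip_force" is the grip in N (left out, the last holds). Time passes only in rows, so rows that repeat a pose let the fingers close. It gives the time, the measured TCP pose, the force and the opening at its end, in the units of the state.
- ctrl.sense(): the state, without advancing time (a new reading comes with each control period).
- capture(name): name is "side" or "top" or "wrist"; returns a dict with "pixels" (420x560x3 uint8, red, green, blue), "intrinsics" (3x3 intrinsics, pixels), "dist" ([k1, k2, p1, p2, k3] as OpenCV has them; the pictures are not rectified), "view" (4x4, takes a point from world to camera coordinates); the wrist camera has in their place "mount" (4x4, takes a point from camera to tool coordinates, whose origin is the TCP and whose axes are the tool frame's). Camera axes: x right, y down, z forward; pixel columns grow to the right and rows downward; lengths in mm; the calibration is good to about 2 mm. A picture is of the moment at which its call begins: read the wrist's pose just before it. There is no depth.
- workorder.finish_job(): hands the job in, once; it reports no verdict.
Trained networks look in a picture, given as the dict that the camera call returned (one of the last four; its "shot" number tells which), for a name from the list of things; names that differ only in an ending like _2 or _b are one class to them, and where a whole thing is asked for, a point or a joint stands for the part that bears it (a point fixed in the world has none). Each returns a list of dicts, best first, with "confidence" (0 to 1); they miss things now and then, are a little off and sometimes report something else, mostly with a low value. They report only what shows in the picture. A call takes as long as a camera call. They do not tell look-alikes from the thing itself.
- nets.boxes_of(picture, target): "location" ([x, y, z] in mm, in world coordinates, good to about 4 mm: the middle of the surface that is visible of it).
- nets.spot_point(picture, target): "location" ([x, y, z] in mm, in world coordinates, good to about 4 mm: a listed point, or the origin of a listed thing).
The state is a dict: "time_s": time; "joints": joint angles; "dq": joint speeds; "tau": joint torques, N m; "eef_pos": TCP position; "ee_rot": TCP orientation; "force": force on the tool from outside, world axes, zero at the start; "wrist_torque": the same for the moment, N m; "grip_width": opening from 0.0 (shut) to 1.0 (fully open).
Only numpy, scipy, OpenCV 4.12 (cv2) and the standard library are available. Lean on these libraries where they do the work, as an engineer would, in place of code of your own. Each camera call takes 0.05 s, during which the arm holds its last target.

## Working session

There is one attempt and no reset: what is moved stays moved. The work goes in short steps, Python scripts to look and compute and a tool call to move; the robot and the scene stay as the last step left them, time stands still between calls to the robot, and variables do not carry over. Pictures are saved under pics/ and viewed, and the job is handed in when it is done.

Besides the shell and the picture viewer there is one more tool, called after "Request:" as a command line: name --argument value ..., lists and objects as JSON in quotes. send_rows: Moves the arm, as the interface text tells. Its arguments: {"type":"object","properties":{"rows":{"type":"string"},"grip_force":{"type":"number"}},"required":["rows"]}

I'll start with the state and the camera pictures.

```bash
mkdir -p pics; ls
cat > h.py <<'E'
import numpy as np, cv2
from rig import ctrl, capture, workorder, nets
from scipy.spatial.transform import Rotation as R
def rot(q): return R.from_quat([q[1],q[2],q[3],q[0]]).as_matrix()
def save(p,name,crop=None,scale=1):
    im=p["pixels"][:,:,::-1]
    if crop: im=im[crop[1]:crop[3],crop[0]:crop[2]]
    if scale!=1: im=cv2.resize(im,None,fx=scale,fy=scale,interpolation=cv2.INTER_CUBIC)
    cv2.imwrite("pics/"+name,im)
def view_of(p,s=None):
    if "view" in p: return np.array(p["view"])
    T=np.eye(4); T[:3,:3]=rot(s["ee_rot"]); T[:3,3]=s["eef_pos"]
    return np.linalg.inv(T@np.array(p["mount"]))
def proj(p,pts,s=None):
    V=view_of(p,s)
    o,_=cv2.projectPoints(np.array(pts,float).reshape(-1,1,3),cv2.Rodrigues(V[:3,:3])[0],V[:3,3],np.array(p["intrinsics"]),np.array(p["dist"],float))
    return o.reshape(-1,2)
def pix2z(p,uv,z,s=None):
    V=view_of(p,s)
    n=cv2.undistortPoints(np.array(uv,float).reshape(-1,1,2),np.array(p["intrinsics"]),np.array(p["dist"],float)).reshape(-1,2)
    C=np.linalg.inv(V); o=C[:3,3]; out=[]
    for a in n:
        d=C[:3,:3]@np.array([a[0],a[1],1]); t=(z-o[2])/d[2]; out.append(o+t*d)
    return np.array(out)
def st():
    s=ctrl.sense(); print("t",s["time_s"],"pos",np.round(s["eef_pos"],1),"q",np.round(s["ee_rot"],4),"F",np.round(s["force"],1),"M",np.round(s["wrist_torque"],2),"g",round(s["grip_width"],3)); return s
E
python3 - <<'E'
from h import *
np.set_printoptions(suppress=True,precision=2)
s=st(); print(ctrl.pinch_z, rot(s["ee_rot"]), s["joints"])
for c in ["side","top","wrist"]:
    p=capture(c); save(p,c+"0.png"); print(c,p["shot"],p["intrinsics"],p["dist"], p.get("view",p.get("mount")))
    for t in (["punch","lever_ball","lever_hinge","guard","guard_tabs","guard_clip","bar_mid","carrier1_grip","home1","home4","free_spot","jar_eyelets","latch_home"] if c!="wrist" else []):
        print(c,t,[(np.round(d["location"],0).tolist(),round(d["confidence"],2)) for d in nets.spot_point(p,t)][:6])
E
```

```text
pics
t 0.0 pos [ 136.4 -506.7  230.7] q [ 0.56  0.43  0.56 -0.43] F [-0.1  0.5  1.1] M [0.   0.02 0.02] g 0.995
18.700000000000003 [[-0.    0.97  0.26]
 [ 0.    0.26 -0.97]
 [-1.    0.   -0.  ]] [-1.53  0.31  1.5   0.    1.33 -0.22]
side 1 [[495.39   0.   278.7 ]
 [  0.   495.39 223.16]
 [  0.     0.     1.  ]] [0.06 0.   0.   0.   0.  ] [[  -1.      0.03    0.02  584.98]
 [  -0.      0.6    -0.8   176.24]
 [  -0.03   -0.8    -0.6  1334.39]
 [   0.      0.      0.      1.  ]]
side punch [([576.0, -12.0, 2.0], 0.96)]
side lever_ball [([513.0, -166.0, 140.0], 0.46), ([559.0, -4.0, 100.0], 0.22)]
side lever_hinge [([560.0, -171.0, 33.0], 0.81)]
side guard [([548.0, -4.0, 30.0], 0.72)]
side guard_tabs [([557.0, -4.0, 96.0], 0.61)]
side guard_clip [([561.0, -2.0, 79.0], 0.88), ([575.0, -8.0, 3.0], 0.7), ([700.0, -343.0, 1.0], 0.67)]
side bar_mid []
side carrier1_grip [([463.0, -420.0, 25.0], 0.54)]
side home1 [([540.0, -83.0, 52.0], 0.58)]
side home4 [([540.0, -83.0, 52.0], 0.58)]
side free_spot [([597.0, 257.0, 0.0], 0.85), ([700.0, -342.0, 4.0], 0.53)]
side jar_eyelets [([605.0, -478.0,
[... 641 characters left out ...]
94.0], 0.69)]
top guard_clip [([556.0, -1.0, 80.0], 0.76), ([543.0, -79.0, 55.0], 0.49)]
top bar_mid [([583.0, -6.0, -1.0], 0.35), ([560.0, -7.0, 83.0], 0.34)]
top carrier1_grip []
top home1 [([540.0, -81.0, 56.0], 0.62)]
top home4 [([540.0, -81.0, 56.0], 0.62)]
top free_spot [([597.0, 259.0, 1.0], 0.93)]
top jar_eyelets [([700.0, -339.0, -2.0], 0.77), ([592.0, -318.0, -3.0], 0.72), ([736.0, -146.0, -1.0], 0.69)]
top latch_home [([561.0, -8.0, 82.0], 0.72)]
wrist 3 [[330.81   0.   280.88]
 [  0.   330.81 207.11]
 [  0.     0.     1.  ]] [0. 0. 0. 0. 0.] [[   0.     -0.27    0.96 -142.81]
 [   0.     -0.96   -0.27   69.47]
 [   1.      0.     -0.      1.05]
 [   0.      0.      0.      1.  ]]
```

View pics/side0.png

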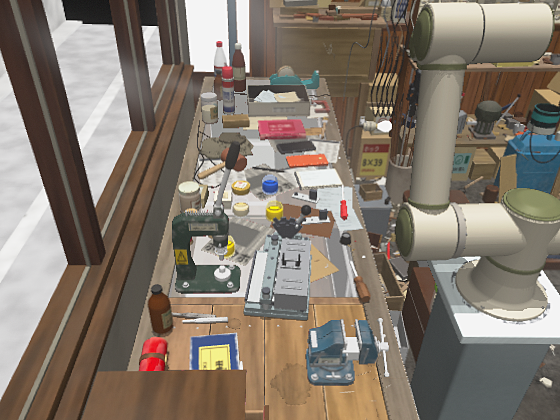

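View pics/top0.png

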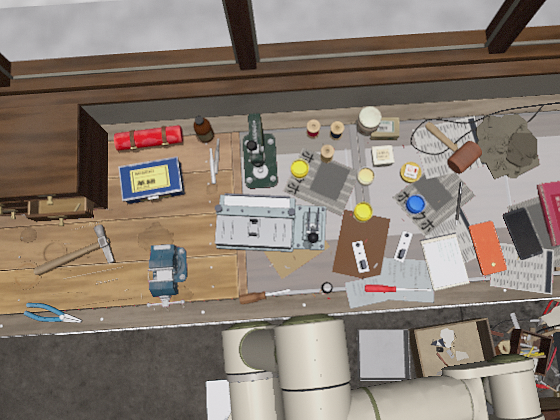

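View pics/wrist0.png

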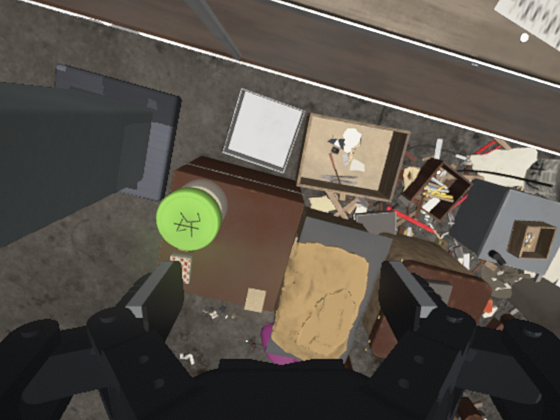

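Run:
```python
from h import *
p=capture("top"); save(p,"top1.png",(205,105,475,305),2.9)
q=capture("side"); save(q,"side1.png",(160,140,400,330),3.3)
for t in ["carrier1_grip","carrier2_grip"]:
    for n,pp in (("top",p),("side",q)):
        print(n,t,[(np.round(d["location"],0).tolist(),round(d["confidence"],2)) for d in nets.boxes_of(pp,t)][:6],[(np.round(d["location"],0).tolist(),round(d["confidence"],2)) for d in nets.spot_point(pp,t)][:6])
```

```text
top carrier1_grip [] []
side carrier1_grip [] []
top carrier2_grip [] [([582.0, -5.0, -2.0], 0.72), ([541.0, -81.0, 51.0], 0.28)]
side carrier2_grip [([523.0, -159.0, 140.0], 0.56)] []
```

View pics/top1.png

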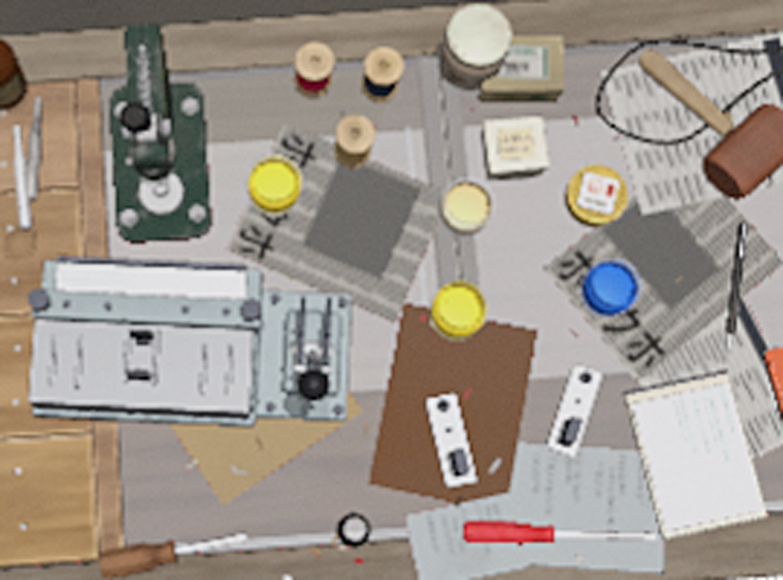

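View pics/side1.png

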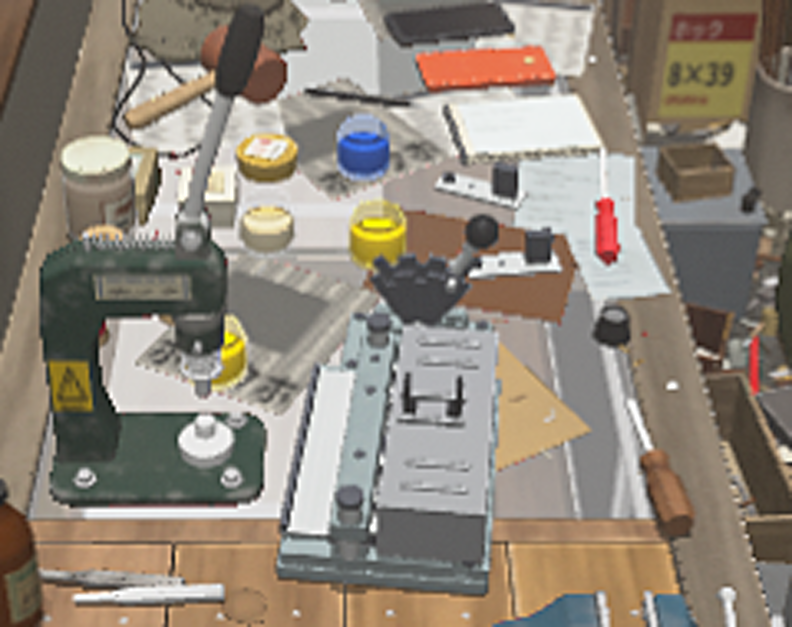

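```bash
cat >> h.py <<'E'
def togo(target,yaw=None):
    """cm along tool axes to target TCP; yaw: desired angle of tool z in world xy (deg, mod 180)"""
    s=ctrl.sense(); Rm=rot(s["ee_rot"]); d=Rm.T@(np.array(target)-np.array(s["eef_pos"]))/10
    out=np.round(d,2).tolist(); print("togo cm",out)
    if yaw is not None:
        cur=np.degrees(np.arctan2(Rm[1,2],Rm[0,2])); print("tool z at",round(cur,2),"need turn(world z) mod180",round((yaw-cur+90)%180-90,2),"-> about tool x (down) units",round(-((yaw-cur+90)%180-90)/5,3), "j6",round(s["joints"][5],3))
    return out
E
python3 - <<'E'
from h import *
st(); togo([480,-170,350],0)
E
```

```text
t 1.95 pos [ 136.4 -507.   231.3] q [ 0.5612  0.4302  0.5612 -0.4302] F [0.2 0.2 0.8] M [ 0.01 -0.    0.03] g 0.998
togo cm [-11.87, 41.94, -23.61]
tool z at -74.94 need turn(world z) mod180 74.94 -> about tool x (down) units -14.988 j6 -0.223
```

Request:
send_rows --rows "1 -11.9 10 -6 2;1 -11.9 20 -12 4;1 -11.9 41.9 -23.6 4.4;1 -11.9 41.9 -23.6 4.4;1 -11.9 41.9 -23.6 4.4;1 -11.9 41.9 -23.6 4.4;1 -11.9 41.9 -23.6 4.4;1 -11.9 41.9 -23.6 4.4;1 -11.9 41.9 -23.6 4.4;1 -11.9 41.9 -23.6 4.4;1 -11.9 41.9 -23.6 4.4;1 -11.9 41.9 -23.6 4.4"

```text
time_s: 3.15
eef_pos: [480.2, -169.4, 350.1]
ee_rot: [-0.469, -0.529, -0.47, 0.529]
force: [-0.2, -0.8, -0.5]
grip_width: 1.002
```

Run:
```python
from h import *
s=st(); p=capture("wrist"); save(p,"w1.png"); print(view_of(p,s)); 
for t in ["punch","lever_ball","lever_hinge","guard","guard_tabs","guard_clip","carrier1_grip","home1","latch_home","jar_eyelets"]:
        print(t,[(np.round(d["location"],0).tolist(),round(d["confidence"],2)) for d in nets.spot_point(p,t)][:6])
```

```text
t 3.15 pos [ 480.2 -169.4  350.1] q [-0.4694 -0.5287 -0.4695  0.5288] F [-0.2 -0.8 -0.5] M [ 0.05  0.05 -0.03] g 1.002
[[-1.17603692e-01 -9.93059344e-01 -1.58450975e-03 -1.12140939e+02]
 [-9.54911298e-01  1.12647693e-01  2.74690573e-01  4.09452557e+02]
 [-2.72605548e-01  3.38176918e-02 -9.61531372e-01  6.29808258e+02]
 [ 0.00000000e+00  0.00000000e+00  0.00000000e+00  1.00000000e+00]]
punch [([583.0, -10.0, 1.0], 0.97)]
lever_ball [([513.0, -169.0, 139.0], 0.67)]
lever_hinge [([561.0, -173.0, 32.0], 0.69)]
guard [([551.0, -1.0, 28.0], 0.62)]
guard_tabs [([558.0, -5.0, 99.0], 0.91), ([513.0, -170.0, 134.0], 0.2)]
guard_clip [([558.0, -6.0, 82.0], 0.79), ([562.0, -172.0, 33.0], 0.29)]
carrier1_grip [([511.0, -166.0, 137.0], 0.33)]
home1 []
latch_home []
jar_eyelets [([597.0, -314.0, -2.0], 0.84), ([606.0, -477.0, 2.0], 0.66)]
```

View pics/w1.png

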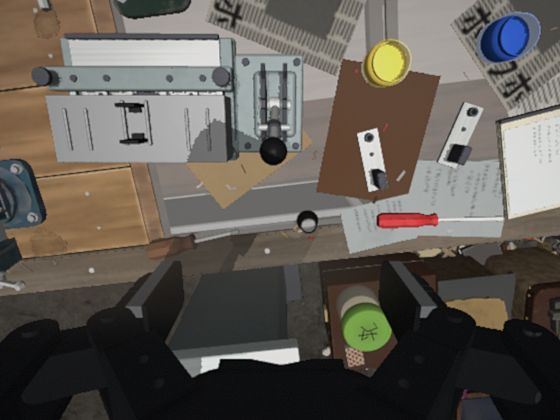

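Run:
```python
from h import *
s=st(); p=capture("wrist"); save(p,"w2a.png",(30,25,310,175),2.8); save(p,"w2b.png",(330,90,530,210),4)
```

```text
t 3.7 pos [ 479.5 -170.5  350.3] q [ 0.4687  0.5295  0.4687 -0.5295] F [-0.2  0.2 -0.5] M [-0.03 -0.01  0.07] g 1.003
```

View pics/w2a.png

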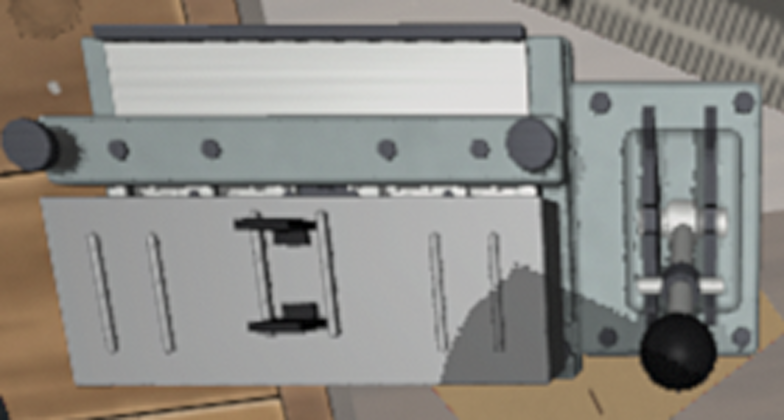

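View pics/w2b.png

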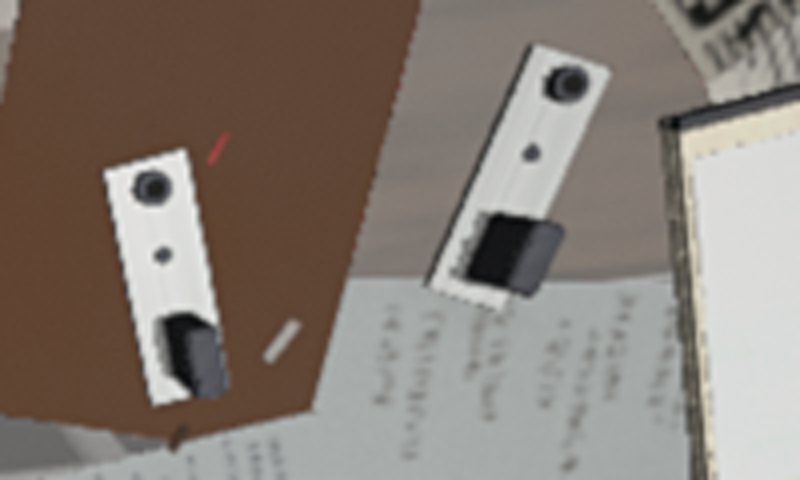

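```bash
cat > fit.py <<'E'
from h import *
from scipy.optimize import least_squares
s=st(); p=capture("wrist")
O=np.array([30,25])
obs=[((30,'c',87),(28,145)),((30,'-c',87),(531,145)),((10,106,81),(40,198)),((10,-106,81),(544,198)),((-47,-165,140),(680,351)),((-70,106,81),(78,384)),((-70,-106,81),(550,384))]
def W(x,y,th,pt):
    c,s_=np.cos(th),np.sin(th); return [x+c*pt[0]-s_*pt[1],y+s_*pt[0]+c*pt[1],pt[2]]
def f(v,n=len(obs)):
    P=[]
    for m,_ in obs:
        m=[(v[3] if k=='c' else -v[3] if k=='-c' else k) for k in m]; P.append(W(*v[:3],m))
    U=proj(p,P,s); return np.concatenate([U[i]-(np.array(obs[i][1])/2.8+O) for i in range(len(obs))])
r=least_squares(f,[580,-10,-.12,110],loss='soft_l1'); print(r.x, np.degrees(r.x[2])); print(np.round(r.fun.reshape(-1,2),2)); print(np.round(f(r.x).reshape(-1,2),1))
E
python3 fit.py
```

```text
t 3.75 pos [ 479.6 -170.4  350.3] q [ 0.4687  0.5295  0.4687 -0.5294] F [-1.   0.3  0. ] M [ 0.    0.01 -0.07] g 1.001
[ 5.79336577e+02 -8.32471963e+00 -1.22330435e-01  1.03214455e+02] -7.0090176486902
[[ 0.15 -0.13]
 [ 0.14  0.15]
 [ 0.41 -0.44]
 [-0.4  -0.15]
 [-0.08 -0.67]
 [-0.71  0.65]
 [ 0.38  0.97]]
[[ 0.1 -0.1]
 [ 0.1  0.2]
 [ 0.4 -0.4]
 [-0.4 -0.1]
 [-0.1 -0.7]
 [-0.7  0.7]
 [ 0.4  1. ]]
```

```bash
cat >> h.py <<'E'
PX,PY,TH=579.3,-8.3,np.radians(-7.0)
def M2W(m):
    c,s_=np.cos(TH),np.sin(TH); return np.array([PX+c*m[0]-s_*m[1],PY+s_*m[0]+c*m[1],m[2]])
def W2M(w):
    c,s_=np.cos(TH),np.sin(TH); dx,dy=w[0]-PX,w[1]-PY; return np.array([c*dx+s_*dy,-s_*dx+c*dy,w[2]])
def togom(m,yaw=83): 
    print("target W",np.round(M2W(m),1)); return togo(M2W(m),yaw)
def ms():
    s=st(); print("machine pos",np.round(W2M(s["eef_pos"]),1)); return s
E
python3 - <<'E'
from h import *
ms(); togom([-47,-165,190])
E
```

```text
t 3.8 pos [ 479.6 -170.3  350.3] q [-0.4688 -0.5294 -0.4688  0.5294] F [ 0.4 -0.5  0.2] M [-0.01  0.    0.04] g 1.0
machine pos [ -79.2 -173.   350.3]
target W [ 512.5 -166.3  190. ]
togo cm [16.03, 3.22, -0.79]
tool z at -96.95 need turn(world z) mod180 -0.05 -> about tool x (down) units 0.01 j6 1.12
```

Request:
send_rows --rows "0.65 5 3.2 -0.8 0;0.65 10 3.2 -0.8 0;0.65 16 3.2 -0.8 0;0.65 16 3.2 -0.8 0;0.65 16 3.2 -0.8 0;0.65 16 3.2 -0.8 0"

```text
time_s: 4.4
eef_pos: [512.9, -166.4, 191.4]
ee_rot: [0.469, 0.53, 0.468, -0.529]
force: [1.3, 0.3, 1.0]
grip_width: 0.65
```

Run:
```python
from h import *
s=ms(); p=capture("wrist"); save(p,"w3.png",(100,100,460,420),1.8); print(proj(p,[M2W([-47,-165,140])],s), (proj(p,[M2W([-47,-165,140])],s)-[100,100])*1.8)
print([(np.round(W2M(d["location"]),0).tolist(),round(d["confidence"],2)) for d in nets.spot_point(p,"lever_ball")])
togom([-47,-165,117])
```

```text
t 4.4 pos [ 512.9 -166.4  191.4] q [ 0.4693  0.5295  0.4683 -0.5292] F [1.3 0.3 1. ] M [ 0.02 -0.02  0.05] g 0.65
machine pos [ -46.7 -165.1  191.4]
[[279.38618093 230.0271156 ]] [[322.89512567 234.04880809]]
[([-48.0, -165.0, 137.0], 0.97), ([-101.0, -315.0, 23.0], 0.71)]
target W [ 512.5 -166.3  117. ]
togo cm [7.51, -0.08, -0.03]
tool z at -96.95 need turn(world z) mod180 -0.05 -> about tool x (down) units 0.011 j6 1.161
```

View pics/w3.png

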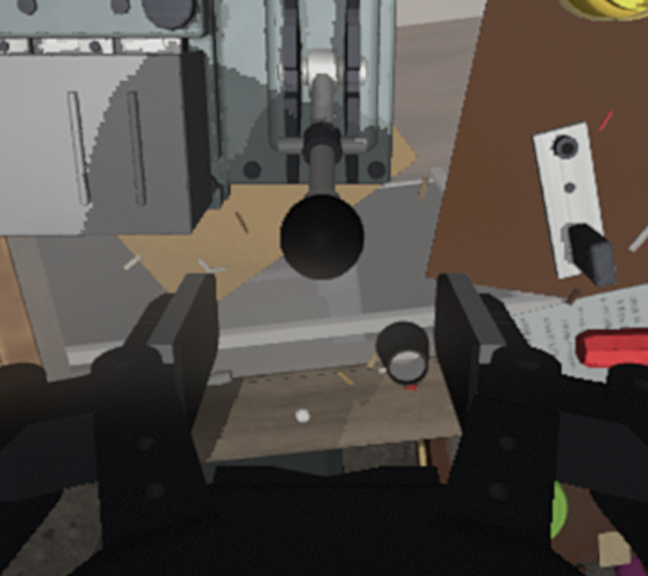

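Request:
send_rows --rows "0.65 4 0 0 0;0.65 7.5 0 0 0;0.65 7.5 0 0 0;0.65 7.5 0 0 0;0 7.5 0 0 0;0 7.5 0 0 0;0 7.5 0 0 0;0 7.5 0 0 0;0 7.5 0 0 0;0 7.5 0 0 0;0 7.5 0 0 0" --grip_force 60

```text
time_s: 5.6
eef_pos: [513.3, -166.4, 117.5]
ee_rot: [0.47, 0.53, 0.468, -0.529]
force: [-1.1, 1.4, 7.5]
grip_width: 0.318
```

Run:
```python
from h import *
s=ms(); p=capture("wrist"); save(p,"w4.png",(100,100,460,420),1.8)
```

```text
t 5.6 pos [ 513.3 -166.4  117.5] q [ 0.4699  0.5298  0.4677 -0.5289] F [-1.1  1.4  7.5] M [ 0.25  0.22 -0.04] g 0.318
machine pos [ -46.3 -165.   117.5]
```

View pics/w4.png

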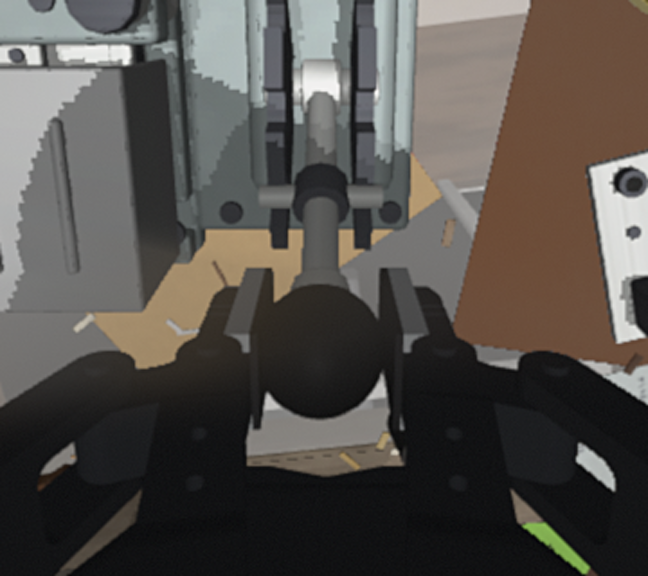

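Request:
send_rows --rows "0 -0.5 -0.22 0 0;0 -1.0 -0.45 0 0;0 -1.0 -0.45 0 0;0 -1.0 -0.45 0 0" --grip_force 80

```text
time_s: 6.05
eef_pos: [508.0, -165.6, 125.3]
ee_rot: [0.469, 0.529, 0.469, -0.529]
force: [3.3, 0.7, -5.5]
grip_width: 0.314
```

Run:
```python
from h import *
s=ms(); p=capture("wrist"); save(p,"w5.png",(100,100,460,420),1.8)
```

```text
t 6.05 pos [ 508.  -165.6  125.3] q [ 0.4688  0.5295  0.4687 -0.5293] F [ 3.3  0.7 -5.5] M [-0.07 -0.49 -0.05] g 0.314
machine pos [ -51.6 -164.8  125.3]
```

View pics/w5.png

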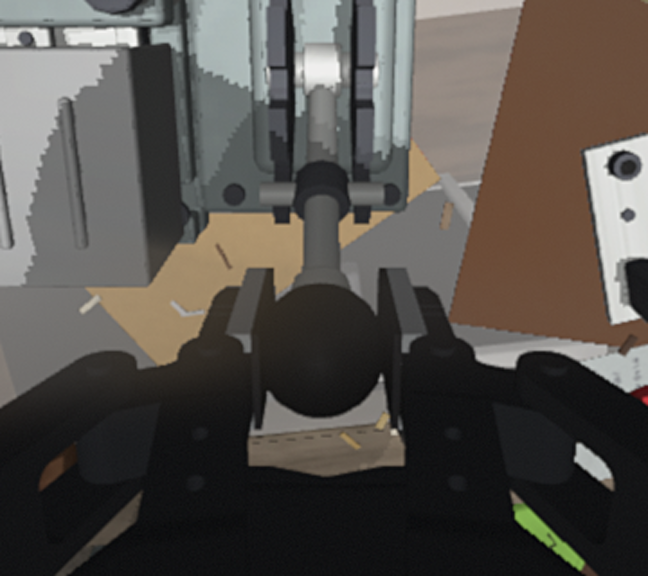

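Request:
send_rows --rows "0 -0.15 -0.05 0 0;0 -0.45 0.7 0 0;0 -0.7 1.4 0 0;0 -1.0 2.6 0 0;0 -1.2 3.9 0 0;0 -1.25 5.1 0 0;0 -1.2 6.4 0 0;0 -1.0 7.7 0 0;0 -0.7 8.9 0 0;0 -0.15 10.3 0 0;0 -0.15 10.3 0 0;0 -0.15 10.3 0 0"

```text
time_s: 7.3
eef_pos: [610.2, -177.9, 126.7]
ee_rot: [-0.469, -0.529, -0.469, 0.529]
force: [-1.1, 1.6, -3.2]
grip_width: 0.307
```

Run:
```python
from h import *
s=ms(); p=capture("wrist"); save(p,"w6.png",(100,100,460,420),1.8)
```

```text
t 7.3 pos [ 610.2 -177.9  126.7] q [-0.4687 -0.5293 -0.469   0.5293] F [-1.1  1.6 -3.2] M [ 0.14  0.26 -0.07] g 0.307
machine pos [  51.4 -164.6  126.7]
```

View pics/w6.png

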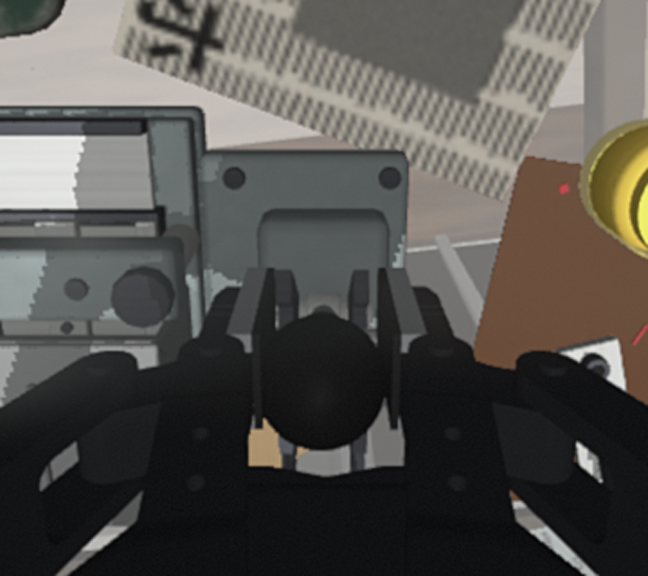

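Request:
send_rows --rows "0 0.15 0.3 0 0;0 0.25 0.6 0 0;0 0.25 0.6 0 0"

```text
time_s: 7.65
eef_pos: [615.7, -178.6, 123.8]
ee_rot: [-0.468, -0.529, -0.469, 0.53]
force: [-4.4, 2.3, -3.4]
grip_width: 0.312
```

Run:
```python
from h import *
s=ms(); p=capture("wrist"); save(p,"w7.png",(100,100,460,420),1.8)
print([(np.round(W2M(d["location"]),0).tolist(),round(d["confidence"],2)) for d in nets.spot_point(p,"lever_ball")])
for c in ("top","side"):
    q=capture(c); print([(np.round(W2M(d["location"]),0).tolist(),round(d["confidence"],2)) for d in nets.spot_point(q,"lever_ball")])
```

```text
t 7.65 pos [ 615.7 -178.6  123.8] q [-0.4682 -0.529  -0.4694  0.5297] F [-4.4  2.3 -3.4] M [ 0.22  1.   -0.11] g 0.312
machine pos [  56.8 -164.6  123.8]
[([49.0, -168.0, 144.0], 0.92)]
[([-22.0, 7.0, 82.0], 0.69)]
[([50.0, -165.0, 153.0], 0.66), ([159.0, -314.0, -0.0], 0.5)]
```

View pics/w7.png

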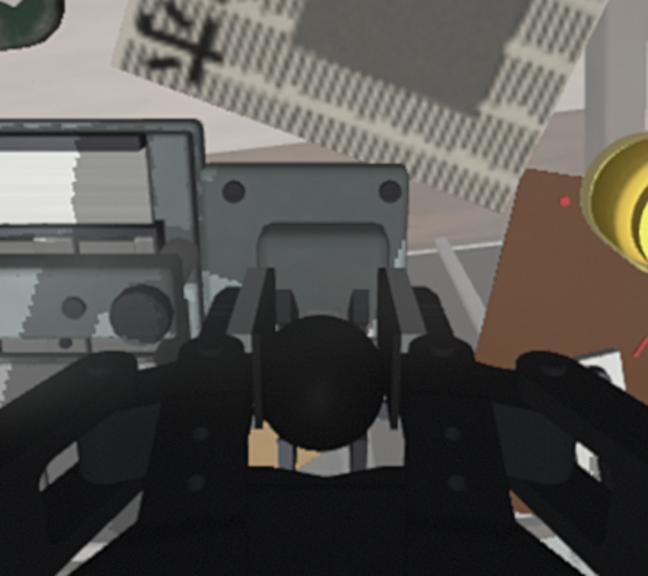

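Request:
send_rows --rows "0 0.45 -0.2 0 0;0 0.9 -0.4 0 0;0 0.9 -0.4 0 0;0.65 0.9 -0.4 0 0;0.65 0.9 -0.4 0 0;0.65 0.9 -0.4 0 0;0.65 0.9 -0.4 0 0;0.65 0.9 -0.4 0 0"

```text
time_s: 8.75
eef_pos: [612.2, -178.5, 115.3]
ee_rot: [0.469, 0.529, 0.469, -0.529]
force: [-0.4, -0.1, -0.0]
grip_width: 0.652
```

Run:
```python
from h import *
s=ms(); p=capture("wrist"); save(p,"w8.png",(100,100,460,420),1.8)
pr=proj(p,[M2W([46.9,-165,140]),M2W([51,-165,149])],s); print((pr-[100,100])*1.8)
print([(np.round(W2M(d["location"]),0).tolist(),round(d["confidence"],2)) for d in nets.spot_point(p,"lever_ball")])
```

```text
t 8.75 pos [ 612.2 -178.5  115.3] q [ 0.4689  0.5294  0.4687 -0.5294] F [-0.4 -0.1 -0. ] M [ 0.01 -0.01 -0.01] g 0.652
machine pos [  53.4 -164.9  115.3]
[[321.83937413 374.57395727]
 [321.51431788 381.78857738]]
[([50.0, -167.0, 137.0], 0.75)]
```

View pics/w8.png

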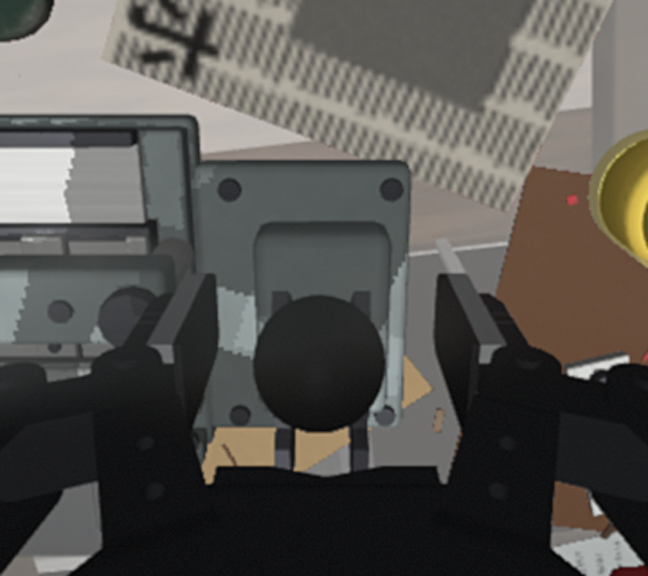

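Request:
send_rows --rows "0.65 -5 0 0 0;0.65 -10 0 0 -1.5;0.65 -13 -1 -2 -3;0.75 -13 -3 -6 -5;0.75 -13 -5 -10 -7;0.75 -13 -7.5 -14 -8.5;0.75 -13 -7.5 -16.5 -10;0.75 -13 -7.5 -16.5 -12;0.75 -13 -7.5 -16.5 -13.5;0.75 -13 -7.5 -16.5 -15;0.75 -13 -7.5 -16.5 -16.5;0.75 -13 -7.5 -16.5 -18"

```text
time_s: 10.05
eef_pos: [557.7, -5.5, 245.4]
ee_rot: [0.706, 0.041, 0.706, -0.041]
force: [0.1, 1.2, -0.5]
grip_width: 0.751
```

Request:
send_rows --rows "0.75 0 0 0 0;0.75 0 0 0 0"

```text
time_s: 10.25
eef_pos: [557.7, -5.5, 245.3]
ee_rot: [0.706, 0.044, 0.706, -0.044]
force: [-0.1, 0.3, -0.2]
grip_width: 0.752
```

Run:
```python
from h import *
s=ms(); p=capture("wrist"); save(p,"w9.png")
q=capture("side"); save(q,"s9.png",(220,170,330,330),4)
for c,pp in (("w",p),("s",q)):
  for t in ("lever_ball","guard_tabs","guard_clip"):
    print(c,t,[(np.round(W2M(d["location"]),0).tolist(),round(d["confidence"],2)) for d in nets.spot_point(pp,t)])
print(proj(p,[M2W(m) for m in [(46.9,-165,140),(-22,0,97),(10,106,81),(10,-106,81),(-70,106,81),(-70,-106,81),(0,-11,111),(0,11,111),(-44,-11,111),(-44,11,111)]],s).round(0).tolist())
print(proj(q,[M2W([46.9,-165,140]),M2W([51,-165,149])]))
togom([-22,0,160],173); print(s["joints"])
```

```text
t 10.25 pos [557.7  -5.5 245.3] q [ 0.7058  0.044   0.7057 -0.0441] F [-0.1  0.3 -0.2] M [-0.06 -0.02 -0.01] g 0.752
machine pos [-2.180e+01  2.000e-01  2.453e+02]
w lever_ball [([51.0, -167.0, 138.0], 0.81)]
w guard_tabs [([-20.0, 1.0, 101.0], 0.56)]
w guard_clip [([-19.0, 4.0, 81.0], 0.64)]
s lever_ball [([-12.0, 269.0, 3.0], 0.71), ([51.0, -165.0, 143.0], 0.54), ([-31.0, -78.0, 50.0], 0.28)]
s guard_tabs [([-23.0, 2.0, 97.0], 0.85), ([-20.0, 1.0, 81.0], 0.38)]
s guard_clip [([-22.0, 6.0, 78.0], 0.57)]
[[356.0, 379.0], [280.0, 192.0], [317.0, 68.0], [311.0, 288.0], [224.0, 68.0], [234.0, 288.0], [306.0, 208.0], [306.0, 183.0], [255.0, 208.0], [254.0, 184.0]]
[[270.87158814 207.17184783]
 [269.44080372 204.38106146]]
target W [557.5  -5.6 160. ]
togo cm [8.53, -0.02, -0.02]
tool z at -6.97 need turn(world z) mod180 -0.03 -> about tool x (down) units 0.005 j6 -0.098
[-2.19862254e-01  3.75977086e-01  1.37325677e+00 -2.88601782e-05
  1.39230298e+00 -9.52130498e-02]
```

View pics/w9.png

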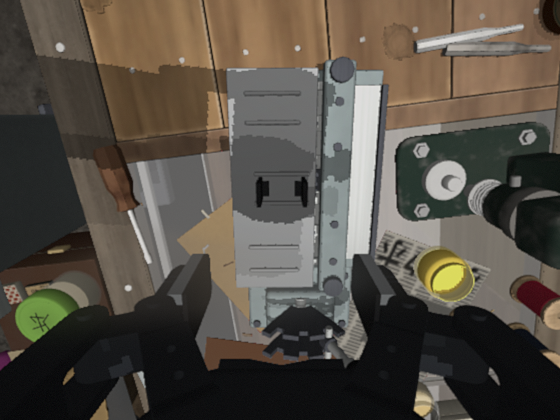

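View pics/s9.png

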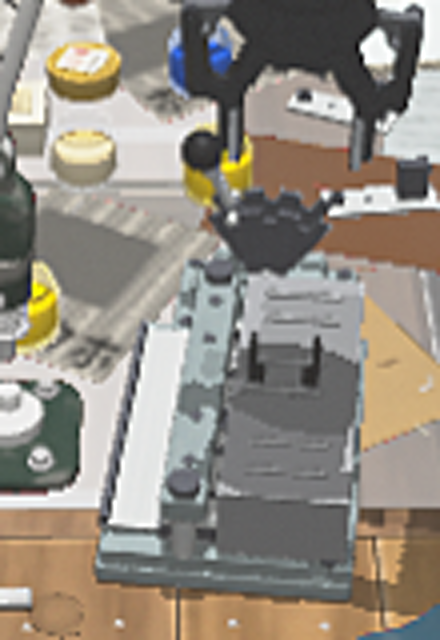

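Request:
send_rows --rows "0.75 5 0 0 0;0.75 10 0 0 0;0.75 14 0 0 0;0.75 16.1 0 0 0;0.75 16.1 0 0 0;0.75 16.1 0 0 0"

```text
time_s: 11.25
eef_pos: [558.2, -5.6, 85.2]
ee_rot: [0.706, 0.043, 0.705, -0.043]
force: [0.5, -0.0, 0.4]
grip_width: 0.752
```

Run:
```python
from h import *
s=ms(); p=capture("wrist"); save(p,"w10.png",(100,100,460,420),1.8)
q=capture("side"); save(q,"s10.png",(220,170,330,330),4)
```

```text
t 11.25 pos [558.2  -5.6  85.2] q [ 0.7062  0.0428  0.7054 -0.0429] F [ 0.5 -0.   0.4] M [-0.02 -0.   -0.01] g 0.752
machine pos [-21.3   0.1  85.2]
```

View pics/w10.png

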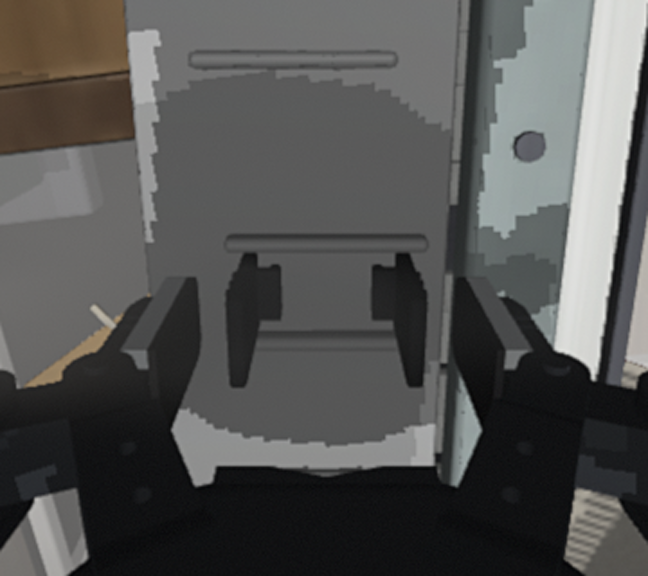

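View pics/s10.png

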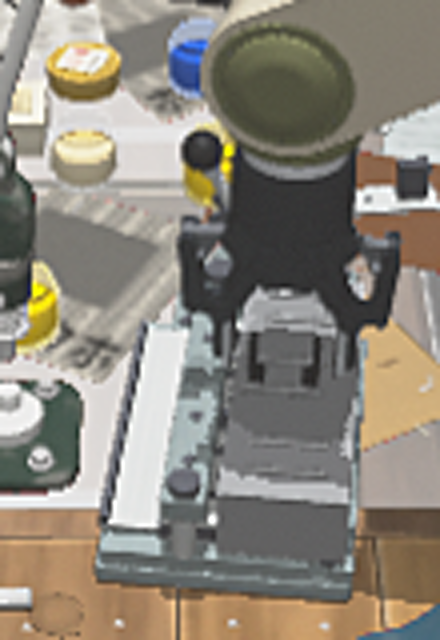

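Request:
send_rows --rows "0 0 0 0 0;0 0 0 0 0;0 0 0 0 0;0 0 0 0 0;0 0 0 0 0;0 0 0 0 0;0 0 0 0 0" --grip_force 60

```text
time_s: 12.05
eef_pos: [558.4, -5.6, 86.3]
ee_rot: [0.707, 0.043, 0.705, -0.043]
force: [-3.4, -1.2, 12.5]
grip_width: 0.343
```

Run:
```python
from h import *
s=ms(); p=capture("wrist"); save(p,"w11.png",(100,100,460,420),1.8)
q=capture("side"); save(q,"s11.png",(220,170,330,330),4)
```

```text
t 12.05 pos [558.4  -5.6  86.3] q [ 0.7067  0.0425  0.7049 -0.043 ] F [-3.4 -1.2 12.5] M [0.09 0.68 0.03] g 0.343
machine pos [-21.1   0.1  86.3]
```

View pics/w11.png

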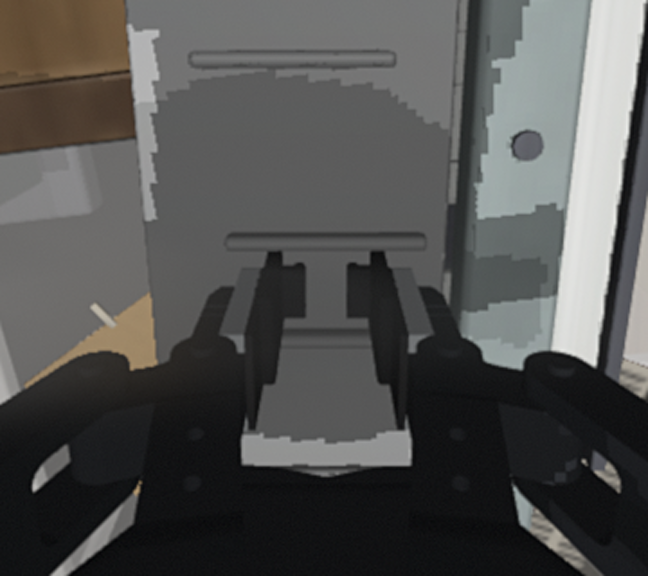

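Request:
send_rows --rows "0 -0.5 0 0 0;0 -1 0 0 0;0 -2 0 0 0;0 -3 0 0 0;0 -3 0 0 0"

```text
time_s: 12.65
eef_pos: [558.5, -5.6, 116.1]
ee_rot: [0.707, 0.043, 0.705, -0.043]
force: [-0.3, -0.0, -1.0]
grip_width: 0.341
```

Run:
```python
from h import *
s=ms(); 
q=capture("side"); save(q,"s12.png",(220,170,330,330),4)
```

```text
t 12.65 pos [558.5  -5.6 116.1] q [ 0.7069  0.0426  0.7047 -0.043 ] F [-0.3 -0.  -1. ] M [-0.06  0.01 -0.  ] g 0.341
machine pos [-2.100e+01  1.000e-01  1.161e+02]
```

View pics/s12.png

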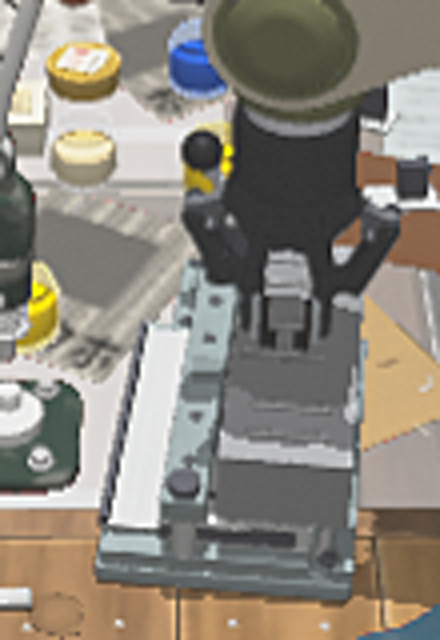

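Request:
send_rows --rows "0 -5 0 0 0;0 -10 0 0 0;0 -10 3 0.3 0;0 -10 6 0.4 0;0 -10 10 0.6 0;0 -10 14 0.8 -0.4;0 -10 18 1 -0.8;0 -10 22 1.4 -1.2;0 -10 25 1.4 -1.4;0 -10 26.7 1.4 -1.4;0 -10 26.7 1.4 -1.4;0 -10 26.7 1.4 -1.4"

```text
time_s: 13.9
eef_pos: [603.7, 257.5, 213.7]
ee_rot: [0.707, -0.001, 0.707, 0.0]
force: [-0.9, -0.3, -1.8]
grip_width: 0.341
```

Run:
```python
from h import *
s=st(); 
q=capture("side"); save(q,"s13.png",(130,130,410,420),2)
q=capture("top"); save(q,"t13.png",(80,90,320,310),2.5)
p=capture("wrist"); save(p,"w13.png")
togo([605,258,60],0)
```

```text
t 13.9 pos [603.7 257.5 213.7] q [ 7.068e-01 -6.000e-04  7.075e-01  2.000e-04] F [-0.9 -0.3 -1.8] M [ 0.   -0.02  0.03] g 0.341
togo cm [15.43, 0.12, 0.11]
tool z at -0.01 need turn(world z) mod180 0.01 -> about tool x (down) units -0.003 j6 0.224
```

View pics/s13.png

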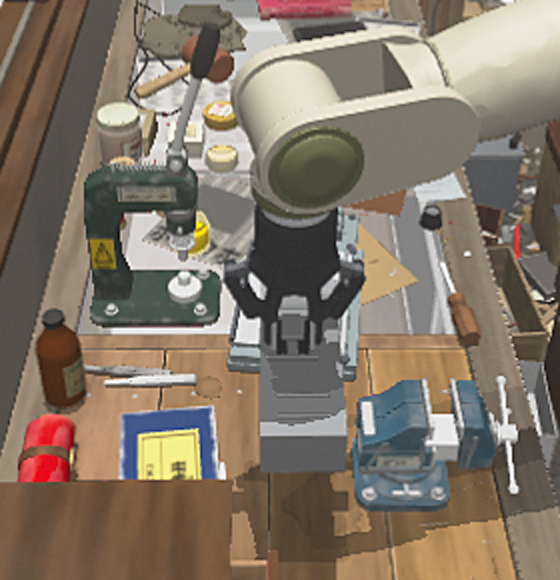

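View pics/w13.png

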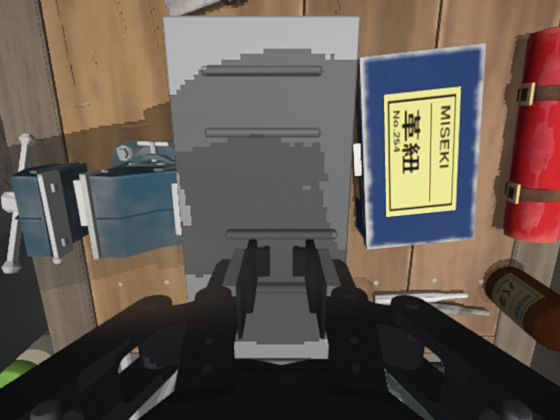

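Request:
send_rows --rows "0 5 0.1 0.1 0;0 10 0.1 0.1 0;0 13 0.1 0.1 0;0 14.5 0.1 0.1 0;0 14.9 0.1 0.1 0;0 15.3 0.1 0.1 0;0 15.5 0.1 0.1 0;0 15.5 0.1 0.1 0"

```text
time_s: 14.85
eef_pos: [605.4, 259.0, 60.4]
ee_rot: [0.708, -0.0, 0.706, 0.001]
force: [0.5, -0.6, -1.5]
grip_width: 0.342
```

Run:
```python
from h import *
s=st(); 
q=capture("side"); save(q,"s14.png",(130,130,410,420),2)
```

```text
t 14.85 pos [605.4 259.   60.4] q [ 7.078e-01 -2.000e-04  7.065e-01  5.000e-04] F [ 0.5 -0.6 -1.5] M [-0.02 -0.03 -0.02] g 0.342
```

View pics/s14.png

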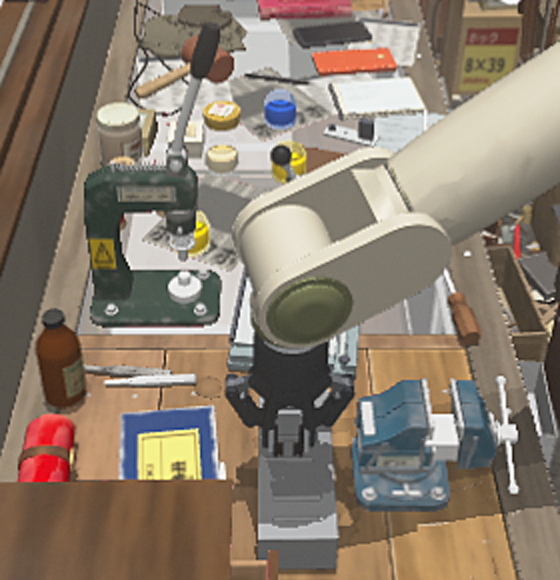

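Request:
send_rows --rows "0 0.1 0 0 0;0 0.2 0 0 0;0 0.3 0 0 0;0 0.3 0 0 0"

```text
time_s: 15.3
eef_pos: [605.3, 259.0, 58.3]
ee_rot: [0.708, -0.0, 0.707, 0.0]
force: [-3.4, -2.1, 10.5]
grip_width: 0.344
```

Run:
```python
from h import *
st()
```

```text
t 15.3 pos [605.3 259.   58.3] q [ 7.077e-01 -3.000e-04  7.065e-01  5.000e-04] F [-3.4 -2.1 10.5] M [-0.28  0.83  0.02] g 0.344
```

Contact at 58.3 mm, as computed. Releasing slowly and lifting.

Request:
send_rows --rows "0.45 0.1 0 0 0;0.55 0 0 0 0;0.6 0 0 0 0;0.65 0 0 0 0;0.65 0 0 0 0;0.65 -3 0 0 0;0.65 -7 0 0 0;0.65 -12 0 0 0;0.65 -16 0 0 0;0.65 -16 0 0 0"

```text
time_s: 16.3
eef_pos: [606.7, 259.4, 222.9]
ee_rot: [0.711, 0.0, 0.703, 0.001]
force: [0.5, -0.1, 0.7]
grip_width: 0.649
```

Run:
```python
from h import *
s=st(); 
q=capture("side"); save(q,"s15.png",(130,130,410,420),2)
p=capture("wrist"); save(p,"w15.png")
for c,pp in (("w",p),("s",q)):
  for t in ("guard","guard_tabs","guard_clip"):
    print(c,t,[(np.round(d["location"],0).tolist(),round(d["confidence"],2)) for d in nets.spot_point(pp,t)])
```

```text
t 16.3 pos [606.7 259.4 222.9] q [7.109e-01 5.000e-04 7.033e-01 1.300e-03] F [ 0.5 -0.1  0.7] M [0.03 0.01 0.01] g 0.649
w guard [([596.0, 261.0, -0.0], 0.97)]
w guard_tabs [([604.0, 263.0, 72.0], 0.83)]
w guard_clip [([603.0, 261.0, 54.0], 0.8)]
s guard [([595.0, 259.0, 0.0], 0.83), ([606.0, 258.0, 69.0], 0.43)]
s guard_tabs [([603.0, 260.0, 66.0], 0.8)]
s guard_clip [([606.0, 262.0, 49.0], 0.83)]
```

View pics/s15.png

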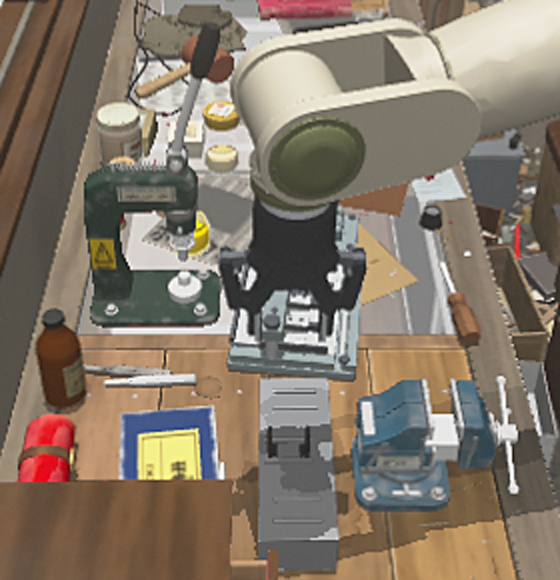

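View pics/w15.png

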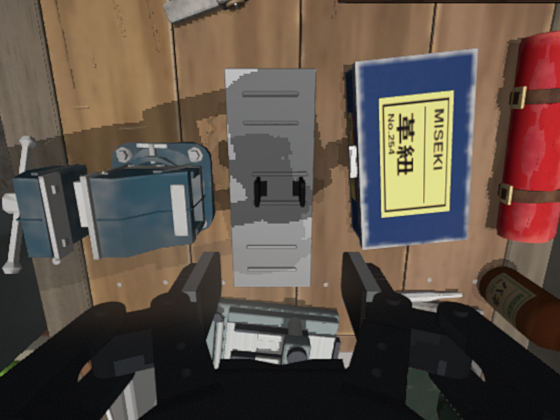

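Request:
send_rows --rows "0.65 -5 -1 -3 0;0.65 -10.7 -6 -6 0.5;0.65 -10.7 -11 -8 2;0.65 -10.7 -16 -9 3.5;0.65 -10.7 -21 -9 5;0.65 -10.7 -26 -10 6.5;0.65 -10.7 -31 -11 8;0.65 -10.7 -36 -12 9.5;0.65 -10.7 -41 -13 11;0.65 -10.7 -46 -13 12.5;0.65 -10.7 -51 -13.7 14;0.65 -10.7 -55 -13.7 15.5"

```text
time_s: 17.9
eef_pos: [469.1, -265.6, 323.2]
ee_rot: [0.55, 0.444, 0.55, -0.444]
force: [0.5, 0.5, 0.5]
grip_width: 0.649
```

Run:
```python
from h import *
st(); togo([460,-330,330],90)
```

```text
t 17.9 pos [ 469.1 -265.6  323.2] q [ 0.5503  0.4439  0.5505 -0.4439] F [0.5 0.5 0.5] M [0.03 0.03 0.04] g 0.649
togo cm [-0.68, -2.26, 6.1]
tool z at -77.77 need turn(world z) mod180 -12.23 -> about tool x (down) units 2.446 j6 0.625
```

Request:
send_rows --rows "0.65 0 -1.1 3 1.2;0.65 0 -2.2 6.1 2.4;0.65 0 -2.2 6.1 2.4;0.65 0 -2.2 6.1 2.4"

```text
time_s: 18.3
eef_pos: [461.5, -328.1, 322.7]
ee_rot: [0.502, 0.498, 0.503, -0.497]
force: [-0.6, 1.0, -0.5]
grip_width: 0.648
```

Run:
```python
from h import *
s=st(); p=capture("wrist"); save(p,"w16.png"); save(p,"w16c.png",(150,40,410,240),3)
import json; json.dump({"pos":list(s["eef_pos"]),"q":list(s["ee_rot"])},open("s16.json","w"))
for t in ("carrier1_grip","jar_eyelets"):
    print(t,[(np.round(d["location"],0).tolist(),round(d["confidence"],2)) for d in nets.spot_point(p,t)])
```

```text
t 18.3 pos [ 461.5 -328.1  322.7] q [ 0.502   0.4976  0.5029 -0.4974] F [-0.6  1.  -0.5] M [ 0.04  0.02 -0.02] g 0.648
carrier1_grip [([464.0, -421.0, 24.0], 0.56)]
jar_eyelets [([596.0, -317.0, 3.0], 0.97), ([606.0, -477.0, 3.0], 0.75), ([441.0, -307.0, 24.0], 0.31)]
```

View pics/w16.png

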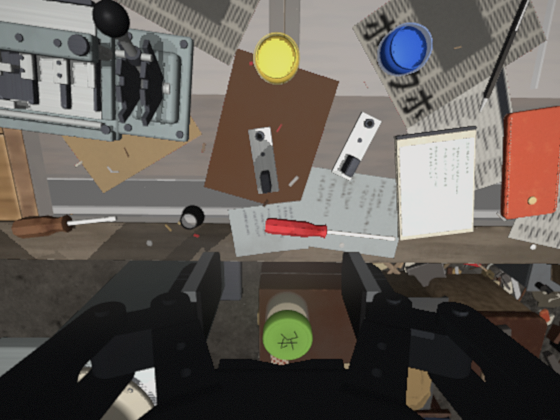

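View pics/w16c.png

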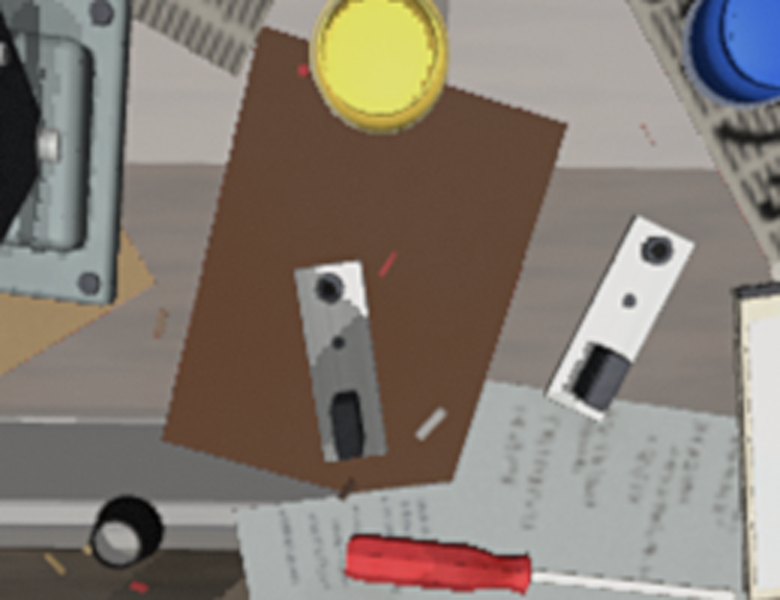

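```bash
cat > car.py <<'E'
from h import *
def carrier(p,s,cor,z=6):
    """cor: nose-left, nose-right, tail-right, tail-left pixels"""
    w=pix2z(p,cor,z,s)[:,:2]
    n=(w[0]+w[1])/2; t=(w[2]+w[3])/2; d=n-t; L=np.hypot(*d); d/=L
    c=(n+t)/2; g=c-25*d
    print("len",round(L,1),"wid",np.round([np.hypot(*(w[0]-w[1])),np.hypot(*(w[2]-w[3]))],1),"yaw",round(np.degrees(np.arctan2(d[1],d[0])),1),"grip",np.round(g,1)); return g,d
E
python3 - <<'E'
from car import *
import json; j=json.load(open("s16.json")); s={"eef_pos":j["pos"],"ee_rot":j["q"]}
p=capture("wrist")
f=lambda c:np.array(c)/3+[150,40]
carrier(p,s,f([(296,270),(361,262),(385,455),(326,461)]))
carrier(p,s,f([(637,216),(693,243),(600,421),(547,394)]))
st()
E
```

```text
len 89.7 wid [29.6 28.2] yaw 7.8 grip [ 440.9 -308.2]
len 88.5 wid [28.3 28.5] yaw -24.0 grip [ 464.2 -421. ]
t 18.5 pos [ 462.  -327.   323.6] q [ 0.503   0.4971  0.5028 -0.497 ] F [-0.   1.   0.4] M [0.01 0.04 0.07] g 0.652
```

Run:
```python
from h import *
togo([440.9,-308.2,90],7.8+90)
```

```text
togo cm [23.36, -2.1, -1.9]
tool z at -89.33 need turn(world z) mod180 7.13 -> about tool x (down) units -1.427 j6 0.736
```

Request:
send_rows --rows "0.55 5 -1 -1 -0.7;0.55 10 -2.1 -1.9 -1.4;0.55 15 -2.1 -1.9 -1.4;0.55 19 -2.1 -1.9 -1.4;0.55 22 -2.1 -1.9 -1.4;0.55 23.4 -2.1 -1.9 -1.4;0.55 23.4 -2.1 -1.9 -1.4;0.55 23.4 -2.1 -1.9 -1.4"

```text
time_s: 19.3
eef_pos: [441.0, -309.0, 90.2]
ee_rot: [0.532, 0.466, 0.532, -0.466]
force: [-0.6, 0.5, 1.4]
grip_width: 0.549
```

Run:
```python
from h import *
s=st(); p=capture("wrist"); save(p,"w17.png",(100,100,460,420),1.8)
g=np.array([440.9,-308.2]); d=np.array([np.cos(np.radians(7.8)),np.sin(np.radians(7.8))]); n=np.array([-d[1],d[0]])
pts=[[*(g+13*a*d+6*b*n),40] for a in(-1,1) for b in (-1,1)]
print(((proj(p,pts,s)-100)*1.8).round(0).tolist()); togo([440.9,-308.2,19],97.8)
```

```text
t 19.3 pos [ 441.  -309.    90.2] q [ 0.5325  0.4657  0.5317 -0.4658] F [-0.6  0.5  1.4] M [-0.   -0.03 -0.04] g 0.549
[[338.0, 269.0], [303.0, 269.0], [338.0, 197.0], [303.0, 197.0]]
togo cm [7.16, -0.02, -0.12]
tool z at -82.4 need turn(world z) mod180 0.2 -> about tool x (down) units -0.041 j6 0.609
```

View pics/w17.png

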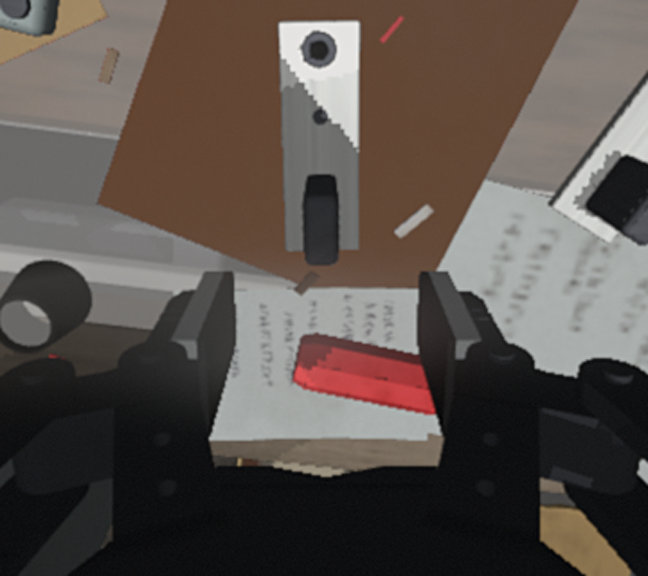

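Request:
send_rows --rows "0.45 4 0 -0.1 0;0.45 7.1 0.1 -0.1 0;0.45 7.1 0.1 -0.1 0;0.45 7.1 0.1 -0.1 0;0 7.1 0.1 -0.1 0;0 7.1 0.1 -0.1 0;0 7.1 0.1 -0.1 0;0 7.1 0.1 -0.1 0;0 7.1 0.1 -0.1 0;0 7.1 0.1 -0.1 0" --grip_force 70

```text
time_s: 20.35
eef_pos: [442.1, -308.8, 20.2]
ee_rot: [0.533, 0.466, 0.531, -0.466]
force: [-0.5, 0.4, 6.1]
grip_width: 0.123
```

Run:
```python
from h import *
s=st(); p=capture("wrist"); save(p,"w18.png",(100,100,460,420),1.8)
```

```text
t 20.35 pos [ 442.1 -308.8   20.2] q [ 0.533   0.4658  0.5308 -0.4661] F [-0.5  0.4  6.1] M [ 0.13  0.1  -0.07] g 0.123
```

View pics/w18.png

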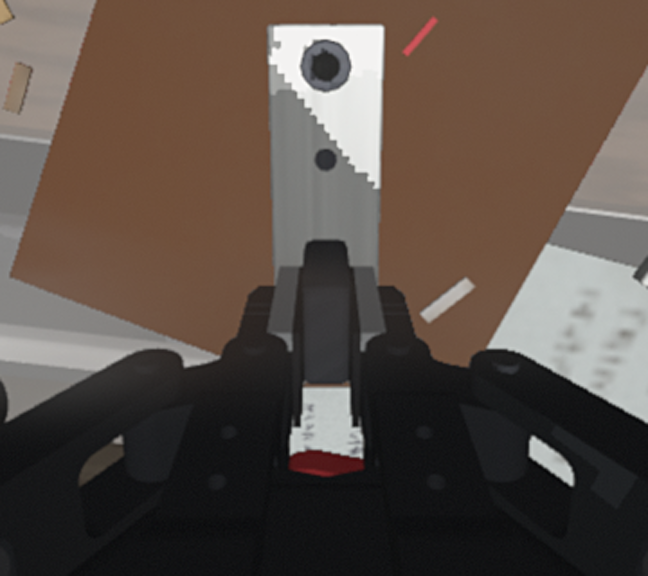

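```bash
cat >> car.py <<'E'
def noseoff(p,s,pl,pr,under):
    """nose corner pixels (left,right): nose mid in tool frame (y ahead, z right) ; under = TCP height above carrier underside"""
    Rm=rot(s["ee_rot"]); z=s["eef_pos"][2]-under+6
    w=pix2z(p,[pl,pr],z,s); t=(w-np.array(s["eef_pos"]))@Rm
    print("nose corners tool",np.round(t,1).tolist(),"grip offset y",round(t[:,1].mean()-70,1),"z",round(t[:,2].mean(),1))
E
python3 - <<'E'
from car import *
s=ctrl.sense(); p=capture("wrist")
f=lambda c:np.array(c)/1.8+100
noseoff(p,s,f((268,26)),f((384,25)),20.2)
# tail direction: plate edge points left and right further back
Rm=rot(s["ee_rot"]); w=pix2z(p,[f((268,26)),f((272,255)),f((384,25)),f((380,258))],s["eef_pos"][2]-14.2,s); t=(w-np.array(s["eef_pos"]))@Rm; print(t.round(1))
togo([440,-308,190])
E
```

```text
nose corners tool [[14.3, 68.9, -13.8], [14.4, 69.1, 15.7]] grip offset y -1.0 z 1.0
[[ 14.3  68.9 -13.8]
 [ 14.2   6.6 -14.2]
 [ 14.4  69.1  15.7]
 [ 14.3   5.7  16.3]]
togo cm [-16.99, -0.17, -0.06]
```

Run:
```python
from h import *
togom([-130,38,120],83)
```

```text
target W [454.9  45.3 120. ]
togo cm [-10.06, 5.94, -34.9]
tool z at -82.44 need turn(world z) mod180 -14.56 -> about tool x (down) units 2.912 j6 0.612
```

Request:
send_rows --rows "0 -5 0 0 0;0 -10 0 0 0;0 -15 0.5 -3 0;0 -15 1 -7 0.4;0 -15 2 -11.5 0.8;0 -15 3 -16 1.2;0 -15 4 -20.5 1.6;0 -15 5 -25 2;0 -15 5.9 -29.5 2.5;0 -15 5.9 -33 2.9;0 -13 5.9 -34.9 2.9;0 -12 5.9 -34.9 2.9"

```text
time_s: 21.65
eef_pos: [453.2, 47.6, 138.1]
ee_rot: [0.47, 0.529, 0.47, -0.529]
force: [0.1, -0.7, -1.1]
grip_width: 0.121
```

Request:
send_rows --rows "0 0 0 0 0;0 0 0 0 0"

```text
time_s: 21.85
eef_pos: [454.4, 44.7, 138.9]
ee_rot: [0.469, 0.53, 0.468, -0.529]
force: [0.1, 0.5, -0.2]
grip_width: 0.121
```

Run:
```python
from h import *
s=ms(); p=capture("wrist"); save(p,"w19.png",(100,0,460,420),1.4)
q=capture("side"); save(q,"s19.png",(220,170,400,350),3.3)
togom([-130,38,70],83)
```

```text
t 21.85 pos [454.4  44.7 138.9] q [ 0.4688  0.5297  0.4683 -0.5294] F [ 0.1  0.5 -0.2] M [-0.02  0.06  0.03] g 0.121
machine pos [-130.4   37.4  138.9]
target W [454.9  45.3  70. ]
togo cm [6.91, 0.02, -0.06]
tool z at -97.02 need turn(world z) mod180 0.02 -> about tool x (down) units -0.004 j6 1.534
```

View pics/w19.png

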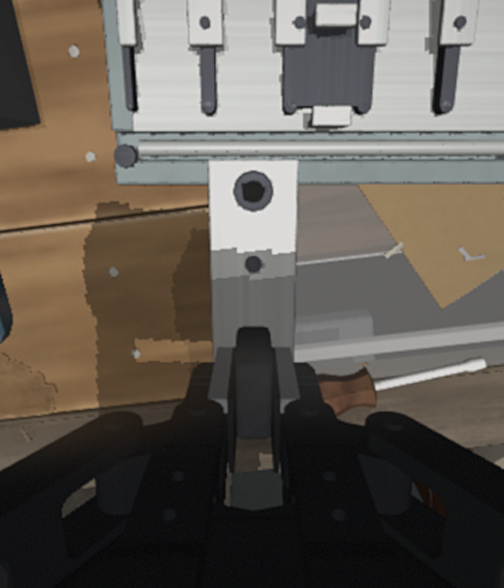

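View pics/s19.png

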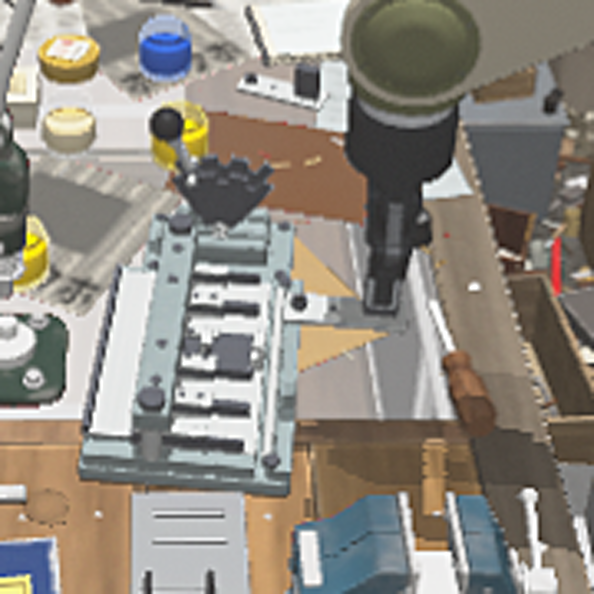

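Request:
send_rows --rows "0 4 -0.3 -0.1 0;0 7 -0.3 -0.1 0;0 8.6 -0.3 -0.1 0;0 8.6 -0.3 -0.1 0;0 8.6 -0.3 -0.1 0"

```text
time_s: 22.45
eef_pos: [451.8, 46.5, 53.2]
ee_rot: [0.469, 0.53, 0.468, -0.529]
force: [0.7, 0.3, -0.2]
grip_width: 0.125
```

Run:
```python
from car import *
s=ms(); p=capture("wrist"); save(p,"w20.png",(130,10,430,270),2.6)
f=lambda c:np.array(c)/2.6+[130,10]
# project expected channel 2 walls in picture at z 36
for y in (38+16.5,38-16.5,38): print(y,((proj(p,[M2W([x,y,36]) for x in (-40,-20)],s)-[130,10])*2.6).round(0).tolist())
for y in (9,-9): print(y,((proj(p,[M2W([x,y,56]) for x in (-47,3)],s)-[130,10])*2.6).round(0).tolist())
```

```text
t 22.45 pos [451.8  46.5  53.2] q [ 0.469   0.5298  0.4683 -0.5292] F [ 0.7  0.3 -0.2] M [0.02 0.02 0.01] g 0.125
machine pos [-133.2   38.9   53.2]
54.5 [[297.0, 126.0], [293.0, -6.0]]
21.5 [[489.0, 126.0], [493.0, -6.0]]
38 [[393.0, 126.0], [393.0, -6.0]]
9 [[584.0, 155.0], [607.0, -242.0]]
-9 [[703.0, 155.0], [740.0, -242.0]]
```

View pics/w20.png

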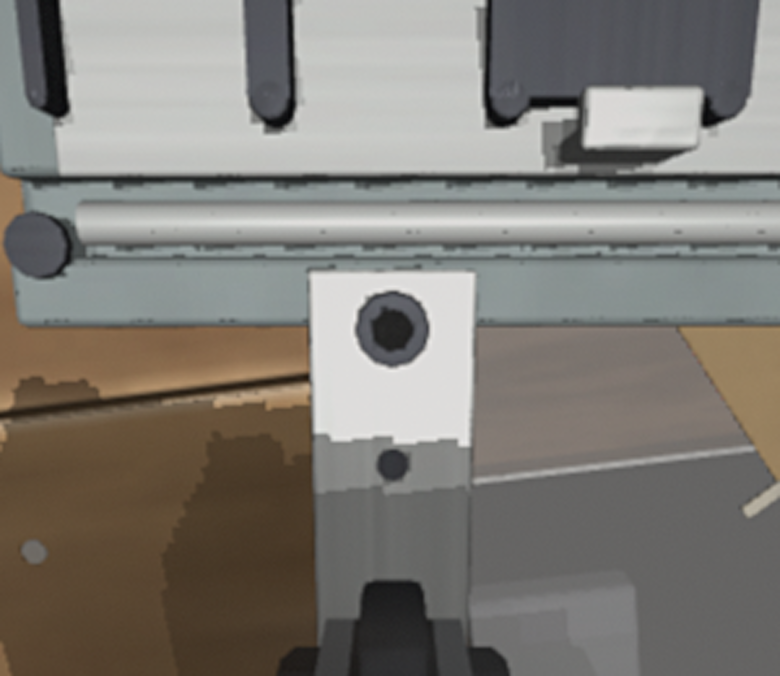

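Request:
send_rows --rows "0 0.15 0.5 0 0;0 0.15 1.5 0 0;0 0.15 2.5 0 0;0 0.15 3.2 0 0;0 0.15 3.8 0 0;0 0.15 4.4 0 0;0 0.15 5 0 0;0 0.15 5 0 0"

```text
time_s: 23.3
eef_pos: [501.4, 40.9, 50.8]
ee_rot: [0.469, 0.529, 0.469, -0.529]
force: [-0.2, 0.6, -0.4]
grip_width: 0.125
```

Run:
```python
from car import *
s=ms(); p=capture("wrist"); save(p,"w21.png",(130,10,430,270),2.6)
```

```text
t 23.3 pos [501.4  40.9  50.8] q [ 0.4689  0.5295  0.4687 -0.5293] F [-0.2  0.6 -0.4] M [-0.03  0.03  0.06] g 0.125
machine pos [-83.3  39.3  50.8]
```

View pics/w21.png

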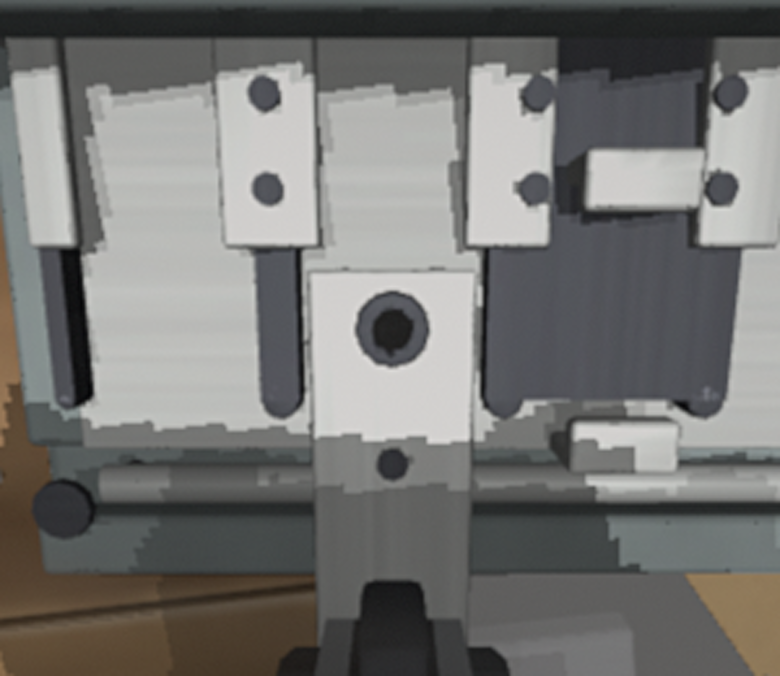

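Request:
send_rows --rows "0 -0.05 0.7 0.03 0;0 -0.05 1.5 0.03 0;0 -0.05 2.3 0.03 0;0 -0.05 3.1 0.03 0;0 -0.05 3.9 0.03 0;0 -0.05 4.6 0.03 0;0 -0.05 5.2 0.03 0;0 -0.05 5.2 0.03 0"

```text
time_s: 24.15
eef_pos: [553.0, 34.3, 51.2]
ee_rot: [0.469, 0.529, 0.469, -0.529]
force: [-0.4, 0.7, -0.8]
grip_width: 0.123
```

Run:
```python
from car import *
s=ms(); p=capture("wrist"); save(p,"w22.png",(130,10,430,270),2.6)
```

```text
t 24.15 pos [553.   34.3  51.2] q [ 0.4689  0.5295  0.4687 -0.5293] F [-0.4  0.7 -0.8] M [-0.02  0.01 -0.02] g 0.123
machine pos [-31.3  39.   51.2]
```

View pics/w22.png

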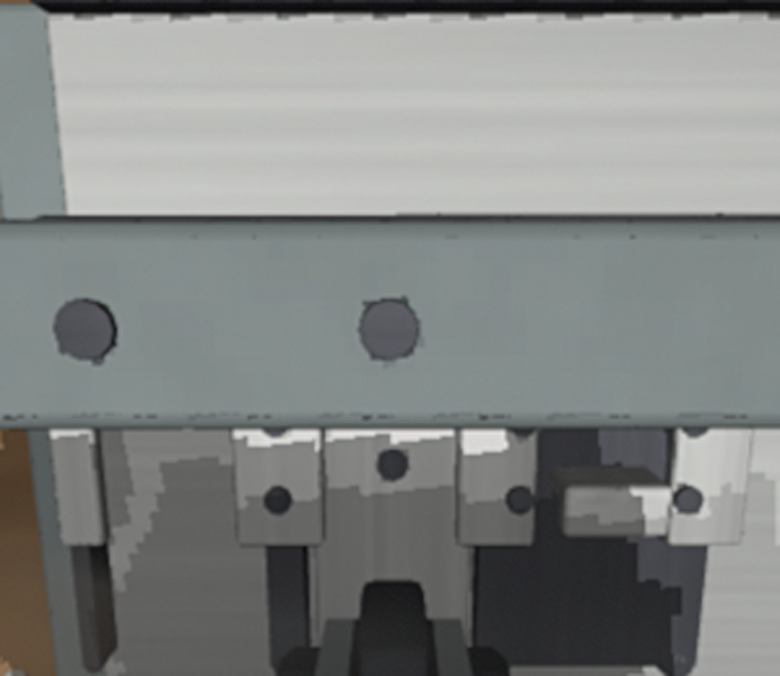

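Request:
send_rows --rows "0 0 0.1 0 0;0 0 0.2 0 0;0 0 0.3 0 0;0 0 0.4 0 0;0 0 0.5 0 0;0 0 0.5 0 0"

```text
time_s: 24.8
eef_pos: [556.0, 34.0, 51.1]
ee_rot: [-0.468, -0.528, -0.47, 0.53]
force: [-7.1, 1.5, 2.3]
grip_width: 0.122
```

Run:
```python
from car import *
s=ms();
```

```text
t 24.8 pos [556.   34.   51.1] q [-0.4679 -0.5284 -0.4699  0.5302] F [-7.1  1.5  2.3] M [ 0.07  1.14 -0.06] g 0.122
machine pos [-28.3  39.2  51.1]
```

Request:
send_rows --rows "0.22 0 0.2 0 0;0.22 0 0.2 0 0;0.22 0 0.1 0 0;0.22 -1 0.1 0 0;0.22 -3 0.1 0 0;0.3 -6 0.1 0 0;0.5 -11 0.1 0 0;0.5 -15 0.1 0 0;0.5 -15 0.1 0 0"

```text
time_s: 25.7
eef_pos: [560.4, 33.5, 207.9]
ee_rot: [0.472, 0.532, 0.466, -0.527]
force: [0.1, 0.1, -1.2]
grip_width: 0.498
```

Run:
```python
from car import *
s=ms(); p=capture("wrist"); save(p,"w23.png",(130,10,430,270),2.6)
f=lambda u:((u-[130,10])*2.6).round(0).tolist()
print(f(proj(p,[M2W(m) for m in [(-43,38-6,70),(-43,44,70),(-17,44,70),(-17,32,70)]],s)))
togo([464,-421,150],66); 
print([(np.round(W2M(d["location"]),0).tolist(),round(d["confidence"],2)) for d in nets.spot_point(p,"carrier1_grip")])
```

```text
t 25.7 pos [560.4  33.5 207.9] q [ 0.4719  0.5319  0.4658 -0.5267] F [ 0.1  0.1 -1.2] M [-0.02  0.01 -0.03] g 0.498
machine pos [-23.8  39.2 207.9]
[[411.0, 542.0], [376.0, 542.0], [376.0, 468.0], [412.0, 468.0]]
togo cm [5.44, -4.0, 46.28]
tool z at -96.94 need turn(world z) mod180 -17.06 -> about tool x (down) units 3.412 j6 1.543
[]
```

View pics/w23.png

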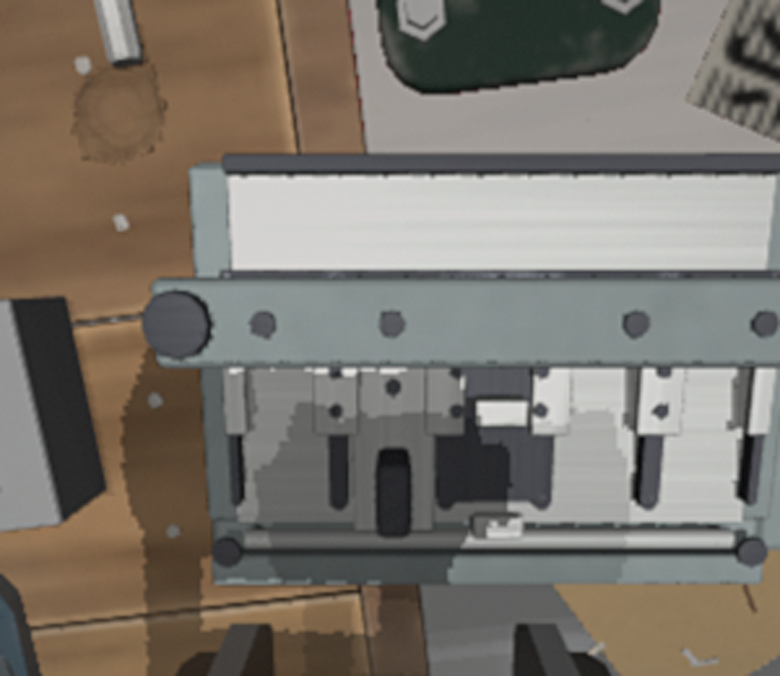

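Request:
send_rows --rows "0.5 0 -0.5 4 0;0.5 0 -1 9 0;0.5 0 -2 14 0.5;0.5 0 -2 19 1;0.5 0 -3 24 1.5;0.5 0 -3 29 2;0.5 0 -4 34 2.5;0.5 0 -4 39 3;0.5 0 -4 43 3.4;0.5 0 -4 46.3 3.4;0.5 0 -4 46.3 3.4;0.5 0 -4 46.3 3.4"

```text
time_s: 27.0
eef_pos: [462.1, -420.9, 199.7]
ee_rot: [0.384, 0.593, 0.386, -0.593]
force: [-0.3, 0.4, 0.0]
grip_width: 0.5
```

Request:
send_rows --rows "0.5 0 0 0 0;0.5 0 0 0 0"

```text
time_s: 27.2
eef_pos: [463.0, -420.0, 201.2]
ee_rot: [0.386, 0.593, 0.386, -0.593]
force: [0.1, -0.7, -0.5]
grip_width: 0.499
```

Run:
```python
from car import *
import json
s=st(); p=capture("wrist"); save(p,"w24.png",(150,40,410,240),3)
json.dump({"pos":list(s["eef_pos"]),"q":list(s["ee_rot"])},open("s24.json","w"))
print(s["joints"])
```

```text
t 27.2 pos [ 463.  -420.   201.2] q [ 0.3856  0.5926  0.386  -0.5926] F [ 0.1 -0.7 -0.5] M [ 0.05  0.   -0.01] g 0.499
[-9.23895112e-01  5.58110995e-01  1.21237536e+00  7.93979391e-05
  1.37159055e+00  1.06340853e+00]
```

View pics/w24.png

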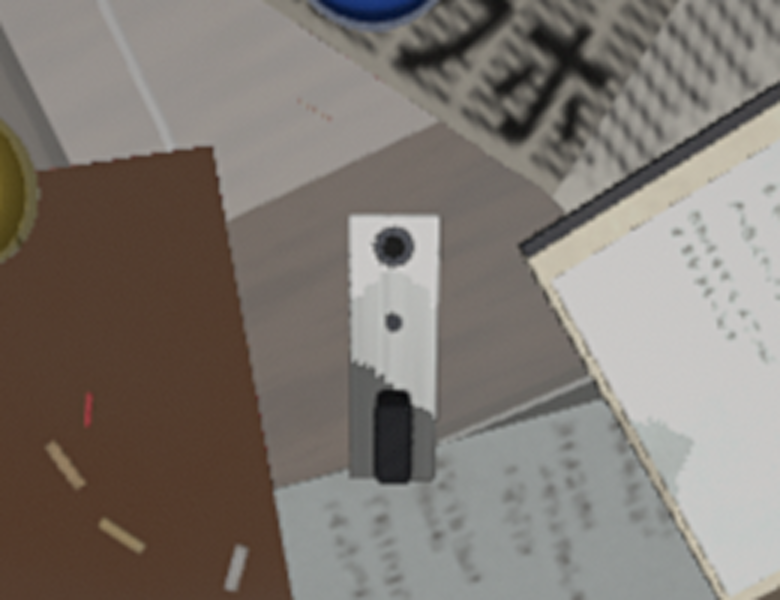

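Run:
```python
from car import *
s=st(); p=capture("wrist")
f=lambda c:np.array(c)/3+[150,40]
g,d=carrier(p,s,f([(348,215),(440,215),(436,480),(349,478)]))
togo([g[0],g[1],19],np.degrees(np.arctan2(d[1],d[0]))+90)
```

```text
t 27.25 pos [ 463.  -420.1  201.4] q [ 0.3857  0.5926  0.3858 -0.5926] F [-0.4  1.1 -1.2] M [-0.06  0.04  0.01] g 0.498
len 89.3 wid [30.1 30.6] yaw -24.1 grip [ 464.  -421.1]
togo cm [18.25, 0.13, 0.04]
tool z at -113.88 need turn(world z) mod180 -0.26 -> about tool x (down) units 0.053 j6 1.063
```

Request:
send_rows --rows "0.45 5 0.1 0 0;0.45 10 0.1 0 0;0.45 14 0.1 0 0;0.45 17 0.1 0 0;0.45 18.2 0.1 0 0;0.45 18.2 0.1 0 0;0.45 18.2 0.1 0 0;0 18.2 0.1 0 0;0 18.2 0.1 0 0;0 18.2 0.1 0 0;0 18.2 0.1 0 0;0 18.2 0.1 0 0" --grip_force 70

```text
time_s: 28.5
eef_pos: [464.1, -422.1, 21.0]
ee_rot: [0.386, 0.593, 0.384, -0.593]
force: [-0.5, 1.6, 6.3]
grip_width: 0.12
```

Request:
send_rows --rows "0 0 0 0 0;0 0 0 0 0"

```text
time_s: 28.7
eef_pos: [464.1, -422.1, 21.0]
ee_rot: [0.386, 0.593, 0.384, -0.593]
force: [0.4, 0.7, 7.4]
grip_width: 0.119
```

Run:
```python
from car import *
s=st(); p=capture("wrist"); save(p,"w25.png",(100,100,460,420),1.8)
togom([-133,-38,190],83)
```

```text
t 28.7 pos [ 464.1 -422.1   21. ] q [ 0.3864  0.5929  0.3845 -0.5927] F [0.4 0.7 7.4] M [0.2  0.15 0.01] g 0.119
target W [442.7 -29.8 190. ]
togo cm [-16.98, -17.84, -34.96]
tool z at -113.94 need turn(world z) mod180 16.94 -> about tool x (down) units -3.388 j6 1.064
```

View pics/w25.png

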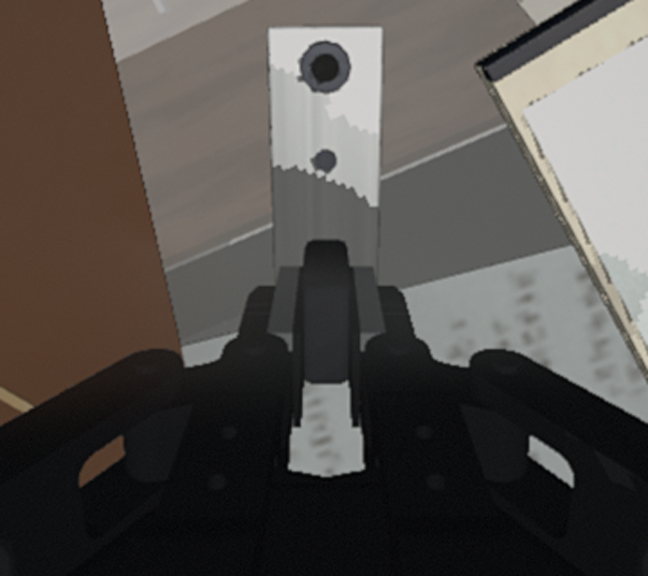

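Request:
send_rows --rows "0 -5 0 0 0;0 -10 0 0 0;0 -13 -2 -4 0;0 -13 -4 -8 -0.3;0 -13 -6 -12 -0.8;0 -13 -8 -16 -1.2;0 -13 -10 -20 -1.6;0 -13 -12 -24 -2;0 -13 -14 -28 -2.5;0 -13 -16 -31.5 -3;0 -13 -17.8 -35 -3.4;0 -12 -17.8 -35 -3.4"

```text
time_s: 29.95
eef_pos: [442.8, -26.1, 140.5]
ee_rot: [0.471, 0.529, 0.47, -0.527]
force: [0.2, 0.6, -1.1]
grip_width: 0.118
```

Request:
send_rows --rows "0 0 0 0 0;0 0 0 0 0"

```text
time_s: 30.15
eef_pos: [443.0, -30.2, 139.5]
ee_rot: [-0.469, -0.53, -0.468, 0.53]
force: [0.6, -0.1, -1.0]
grip_width: 0.118
```

Run:
```python
from car import *
s=ms(); p=capture("wrist"); save(p,"w26.png",(100,0,460,420),1.4)
togom([-133,-37.3,53.5],83)
```

```text
t 30.15 pos [443.  -30.2 139.5] q [-0.4686 -0.5296 -0.4684  0.5296] F [ 0.6 -0.1 -1. ] M [ 0.   -0.02 -0.  ] g 0.118
machine pos [-132.6  -38.3  139.5]
target W [442.7 -29.1  53.5]
togo cm [8.6, -0.05, -0.12]
tool z at -97.04 need turn(world z) mod180 0.04 -> about tool x (down) units -0.007 j6 1.36
```

View pics/w26.png

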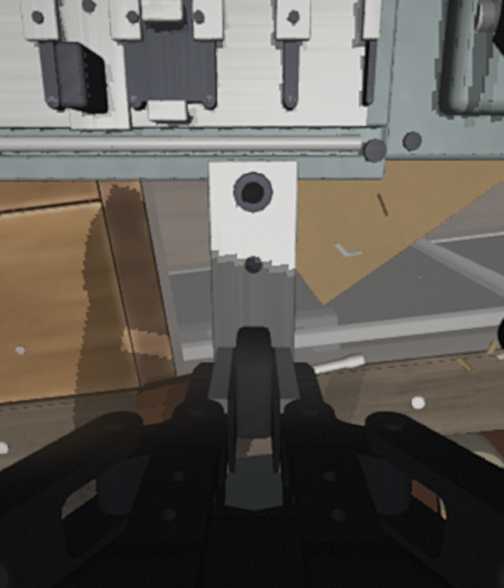

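Request:
send_rows --rows "0 4 -0.1 -0.1 0;0 7 -0.1 -0.1 0;0 8.6 -0.1 -0.1 0;0 8.6 -0.1 -0.1 0;0 8.6 -0.1 -0.1 0"

```text
time_s: 30.7
eef_pos: [442.5, -29.0, 53.9]
ee_rot: [0.469, 0.53, 0.468, -0.53]
force: [0.2, 0.2, -0.8]
grip_width: 0.121
```

Run:
```python
from car import *
s=ms(); p=capture("wrist"); save(p,"w27.png",(130,10,430,270),2.6)
```

```text
t 30.7 pos [442.5 -29.   53.9] q [ 0.4687  0.5298  0.4682 -0.5295] F [ 0.2  0.2 -0.8] M [ 0.   -0.02 -0.05] g 0.121
machine pos [-133.2  -37.3   53.9]
```

View pics/w27.png

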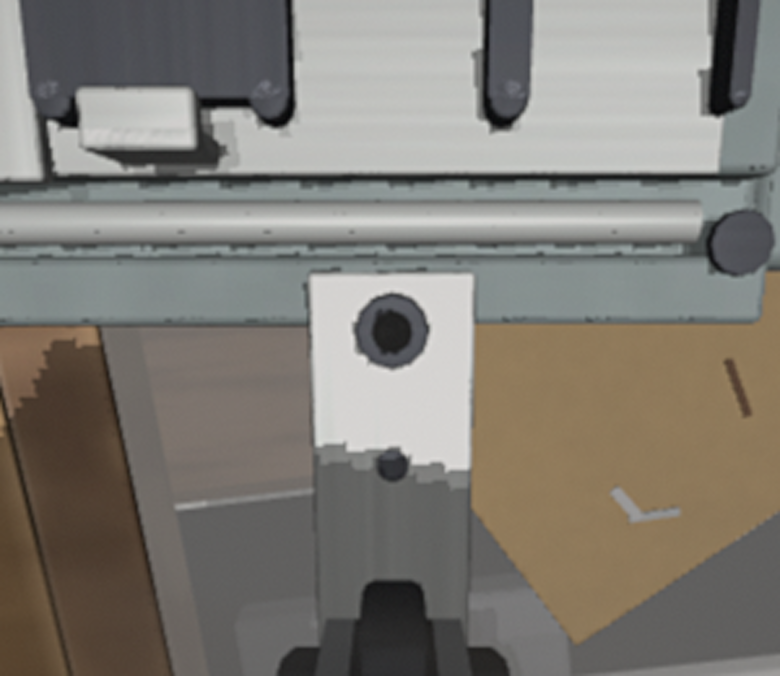

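Request:
send_rows --rows "0 0.13 0.5 -0.03 0;0 0.13 1.5 -0.03 0;0 0.13 2.5 -0.03 0;0 0.13 3.2 -0.03 0;0 0.13 3.8 -0.03 0;0 0.13 4.4 -0.03 0;0 0.13 5 -0.03 0;0 0.13 5 -0.03 0"

```text
time_s: 31.55
eef_pos: [492.3, -34.1, 52.0]
ee_rot: [0.469, 0.529, 0.469, -0.529]
force: [-0.4, -0.1, -1.4]
grip_width: 0.119
```

Run:
```python
from car import *
s=ms(); p=capture("wrist"); save(p,"w28.png",(130,10,430,270),2.6)
```

```text
t 31.55 pos [492.3 -34.1  52. ] q [ 0.469   0.5294  0.4687 -0.5293] F [-0.4 -0.1 -1.4] M [ 0.01 -0.01 -0.  ] g 0.119
machine pos [-83.2 -36.3  52. ]
```

View pics/w28.png

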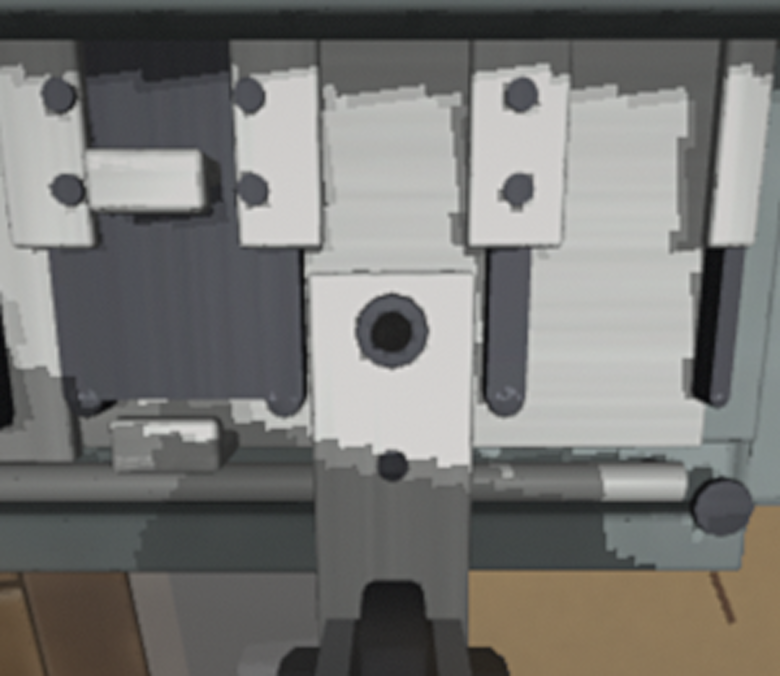

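Request:
send_rows --rows "0 0.03 0.7 0.06 0;0 0.03 1.5 0.06 0;0 0.03 2.3 0.06 0;0 0.03 3.1 0.06 0;0 0.03 3.9 0.06 0;0 0.03 4.6 0.06 0;0 0.03 5.1 0.06 0;0 0.03 5.3 0.06 0;0 0.03 5.5 0.06 0;0 0.03 5.6 0.06 0;0 0.03 5.7 0.06 0;0 0.03 5.7 0.06 0"

```text
time_s: 32.8
eef_pos: [547.3, -41.3, 51.5]
ee_rot: [-0.468, -0.529, -0.47, 0.53]
force: [-5.0, 0.2, 0.2]
grip_width: 0.122
```

Run:
```python
from car import *
s=ms();
```

```text
t 32.8 pos [547.3 -41.3  51.5] q [-0.4681 -0.5288 -0.4695  0.5299] F [-5.   0.2  0.2] M [ 0.08  0.75 -0.03] g 0.122
machine pos [-27.7 -36.7  51.5]
```

Request:
send_rows --rows "0.22 0 -0.1 0 0;0.22 0 -0.1 0 0;0.22 0 -0.2 0 0;0.22 -1 -0.2 0 0;0.22 -3 -0.2 0 0;0.3 -6 -0.2 0 0;0.5 -11 -0.2 0 0;0.5 -15 -0.2 0 0;0.5 -15 -0.2 0 0;0.5 -15 -0.2 0 0"

```text
time_s: 33.8
eef_pos: [546.4, -41.3, 202.7]
ee_rot: [0.469, 0.53, 0.468, -0.529]
force: [0.2, 0.5, -0.5]
grip_width: 0.497
```

Run:
```python
from car import *
s=ms(); p=capture("wrist"); save(p,"w29.png",(130,10,430,270),2.6)
f=lambda u:((u-[130,10])*2.6).round(0).tolist()
for y in (38,-38): print(f(proj(p,[M2W(m) for m in [(-43,y-6,70),(-43,y+6,70),(-17,y+6,70),(-17,y-6,70)]],s)))
print(f(proj(p,[M2W(m) for m in [(30,103,87),(30,-103,87)]],s)))
t=capture("top"); save(t,"t29.png",(205,105,560,305),2.2)
q=capture("side"); save(q,"s29.png",(190,60,400,330),2.2)
for n,pp in (("w",p),("t",t),("s",q)): print(n,[(np.round(W2M(d["location"]),0).tolist(),round(d["confidence"],2)) for d in nets.spot_point(pp,"carrier1_grip")],[(np.round(W2M(d["location"]),0).tolist(),round(d["confidence"],2)) for d in nets.spot_point(pp,"lever_ball")])
```

```text
t 33.8 pos [546.4 -41.3 202.7] q [ 0.4694  0.5297  0.4682 -0.529 ] F [ 0.2  0.5 -0.5] M [ 0.   -0.   -0.04] g 0.497
machine pos [-28.7 -36.7 202.7]
[[185.0, 529.0], [149.0, 529.0], [143.0, 453.0], [180.0, 453.0]]
[[412.0, 529.0], [376.0, 529.0], [376.0, 453.0], [412.0, 453.0]]
[[-87.0, 307.0], [616.0, 308.0]]
w [] [([50.0, -166.0, 136.0], 0.73), ([2.0, -2.0, 2.0], 0.17)]
t [] [([4.0, -163.0, 36.0], 0.49), ([51.0, -162.0, 141.0], 0.47)]
s [([-0.0, -163.0, 31.0], 0.74)] [([54.0, -167.0, 141.0], 0.7), ([-7.0, 273.0, 54.0], 0.3)]
```

View pics/w29.png

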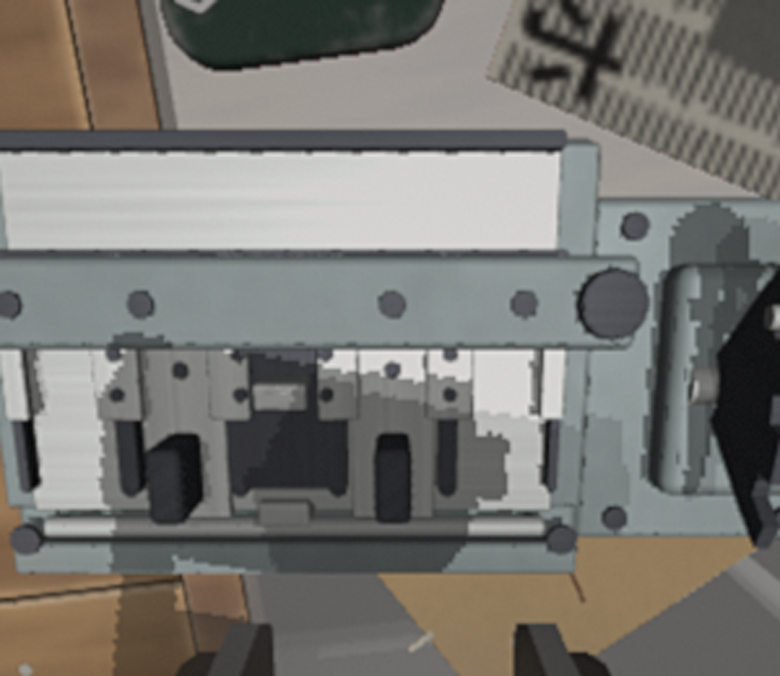

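View pics/t29.png

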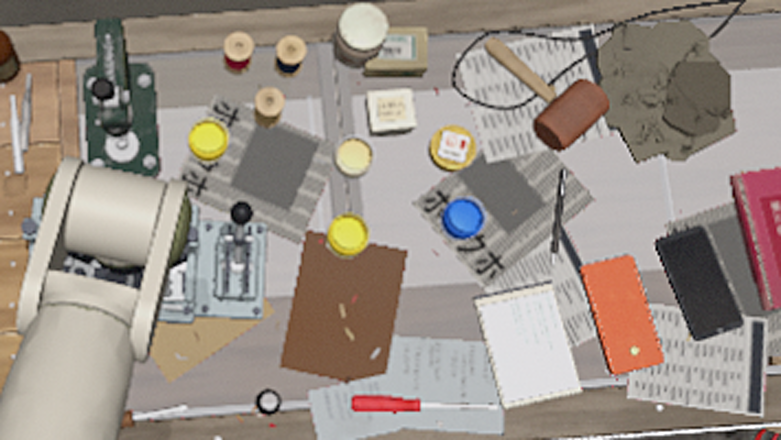

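View pics/s29.png

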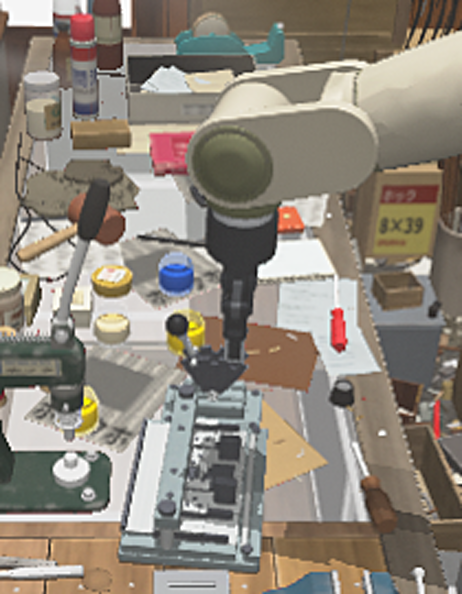

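Request:
send_rows --rows "0.65 -2 0 -3 -1.7;0.65 -2 0 -6 -3.4;0.65 -2 0 -9 -5.1;0.65 -2 0 -12 -6.8;0.65 -2 0 -15 -8.5;0.65 -2 0.5 -18 -10.2;0.65 -2 1 -21 -11.9;0.65 -2 1.5 -24 -13.6;0.65 -2 2 -27 -15.3;0.65 -2 2.2 -29 -17;0.65 -2 2.2 -30.5 -18.5;0.65 -2 2.2 -30.5 -19.4"

```text
time_s: 35.45
eef_pos: [604.7, 260.7, 221.0]
ee_rot: [0.707, -0.003, 0.707, 0.003]
force: [0.0, -0.1, -0.1]
grip_width: 0.649
```

Request:
send_rows --rows "0.65 0 0 0 0;0.65 0 0 0 0"

```text
time_s: 35.65
eef_pos: [604.9, 258.6, 221.5]
ee_rot: [0.707, 0.0, 0.707, -0.001]
force: [0.1, 0.1, 0.4]
grip_width: 0.648
```

Run:
```python
from h import *
s=st(); p=capture("wrist"); save(p,"w30.png")
f=lambda G,yaw: [[G[0]+a*np.cos(yaw)-b*np.sin(yaw),G[1]+a*np.sin(yaw)+b*np.cos(yaw),z] for a,b,z in [(-40,106,53),(40,106,53),(40,-106,53),(-40,-106,53),(8,0,69)]]
print(proj(p,f((597,259),0),s).round(0).tolist())
togo([605,259,58],0)
for t in ("guard","guard_tabs","guard_clip"): print(t,[(np.round(d["location"],0).tolist(),round(d["confidence"],2)) for d in nets.spot_point(p,t)])
```

```text
t 35.65 pos [604.9 258.6 221.5] q [ 7.070e-01  5.000e-04  7.072e-01 -6.000e-04] F [0.1 0.1 0.4] M [0.07 0.05 0.02] g 0.648
[[226.0, 68.0], [317.0, 68.0], [311.0, 286.0], [235.0, 286.0], [281.0, 191.0]]
togo cm [16.36, 0.05, 0.01]
tool z at -0.08 need turn(world z) mod180 0.08 -> about tool x (down) units -0.016 j6 0.228
guard [([598.0, 263.0, -1.0], 0.72)]
guard_tabs [([605.0, 264.0, 71.0], 0.83)]
guard_clip [([605.0, 260.0, 51.0], 0.83), ([560.0, 73.0, 52.0], 0.44)]
```

View pics/w30.png

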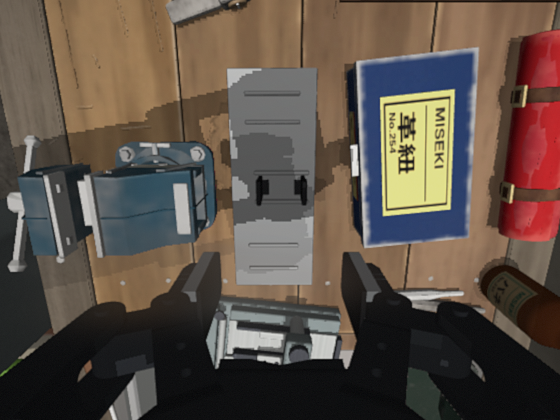

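Request:
send_rows --rows "0.65 5 0 0 0;0.65 10 0 0 0;0.65 14 0 0 0;0.65 16.2 0 0 0;0.65 16.2 0 0 0;0 16.2 0 0 0;0 16.2 0 0 0;0 16.2 0 0 0;0 16.2 0 0 0;0 16.2 0 0 0;0 16.2 0 0 0;0 16.2 0 0 0" --grip_force 70

```text
time_s: 37.05
eef_pos: [606.3, 259.1, 63.0]
ee_rot: [0.709, 0.0, 0.705, 0.001]
force: [-0.8, -0.6, 6.9]
grip_width: 0.329
```

Run:
```python
from h import *
s=st(); p=capture("wrist"); save(p,"w31.png",(100,100,460,420),1.8)
```

```text
t 37.05 pos [606.3 259.1  63. ] q [7.088e-01 0.000e+00 7.054e-01 7.000e-04] F [-0.8 -0.6  6.9] M [-0.17  0.3  -0.02] g 0.329
```

View pics/w31.png

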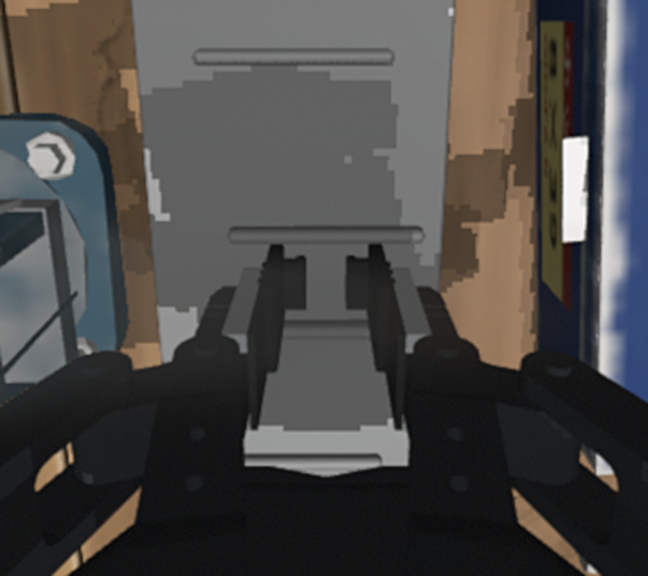

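Request:
send_rows --rows "0 0 0 0 0;0 0 0 0 0;0 0 0 0 0"

```text
time_s: 37.4
eef_pos: [606.3, 259.1, 63.0]
ee_rot: [0.709, 0.0, 0.705, 0.001]
force: [-1.3, -0.9, 7.4]
grip_width: 0.33
```

Run:
```python
from h import *
s=st(); q=capture("side"); save(q,"s32.png",(230,260,370,420),3.5)
```

```text
t 37.4 pos [606.3 259.1  63. ] q [7.088e-01 0.000e+00 7.054e-01 6.000e-04] F [-1.3 -0.9  7.4] M [-0.17  0.32 -0.02] g 0.33
```

View pics/s32.png

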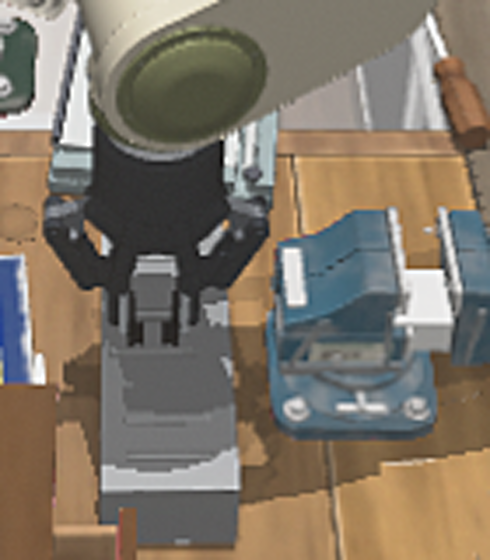

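Run:
```python
from h import *
togom([-21.1,0.1,213],-7)
```

```text
target W [558.4  -5.6 213. ]
togo cm [-15.05, -26.45, -4.74]
tool z at 0.05 need turn(world z) mod180 -7.05 -> about tool x (down) units 1.409 j6 0.226
```

Request:
send_rows --rows "0 -2 0 0 0;0 -6 0 0 0;0 -11 0 0 0;0 -15 0 0 0;0 -15 -2 -0.2 0;0 -15 -5 -0.5 0;0 -15 -8 -1 0.2;0 -15 -12 -1.5 0.5;0 -15 -16 -2.5 0.8;0 -15 -20 -3.5 1.1;0 -15 -24 -4.5 1.4;0 -15 -26.4 -4.7 1.4"

```text
time_s: 38.65
eef_pos: [557.6, -7.7, 211.5]
ee_rot: [0.707, 0.043, 0.705, -0.044]
force: [0.5, 0.2, -1.3]
grip_width: 0.332
```

Request:
send_rows --rows "0 0 0 0 0;0 0 0 0 0"

```text
time_s: 38.85
eef_pos: [558.4, -5.3, 210.9]
ee_rot: [0.706, 0.043, 0.705, -0.043]
force: [0.1, 1.3, -1.5]
grip_width: 0.326
```

Run:
```python
from h import *
s=ms(); p=capture("wrist"); save(p,"w33.png",(80,0,480,420),1.4)
q=capture("side"); save(q,"s33.png",(200,140,360,340),3)
togom([-21.1,0.1,125],-7)
```

```text
t 38.85 pos [558.4  -5.3 210.9] q [ 0.7065  0.0431  0.7051 -0.0431] F [ 0.1  1.3 -1.5] M [ 0.05 -0.02 -0.02] g 0.326
machine pos [-21.1   0.5 210.9]
target W [558.4  -5.6 125. ]
togo cm [8.54, -0.13, 0.0]
tool z at -6.89 need turn(world z) mod180 -0.11 -> about tool x (down) units 0.022 j6 -0.097
```

View pics/w33.png

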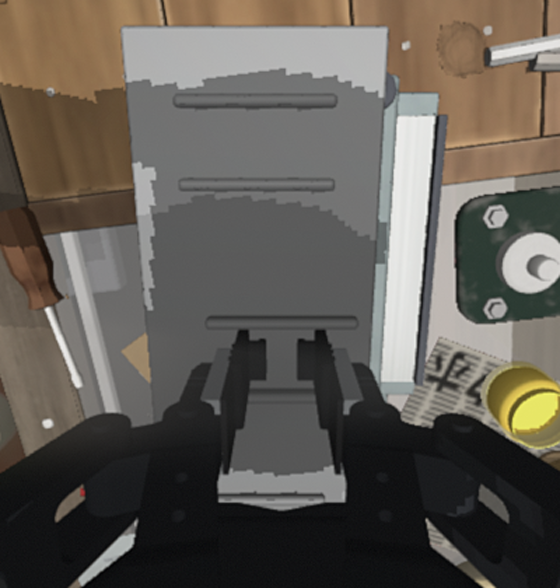

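View pics/s33.png

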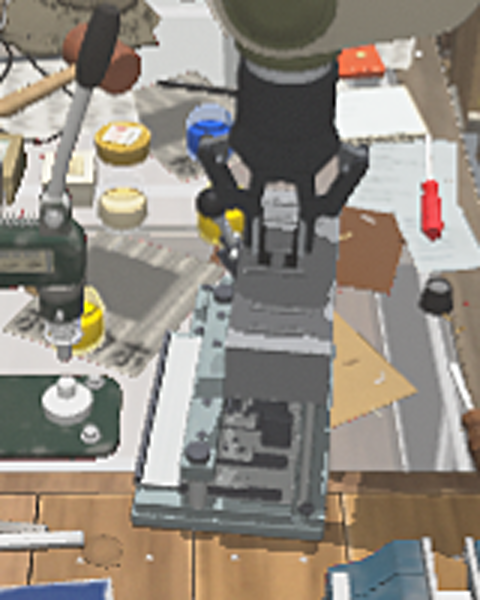

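Request:
send_rows --rows "0 4 -0.05 0 0;0 7 -0.05 0 0;0 8.5 -0.05 0 0;0 8.5 -0.05 0 0;0 8.5 -0.05 0 0"

```text
time_s: 39.45
eef_pos: [558.6, -5.1, 125.6]
ee_rot: [0.706, 0.042, 0.705, -0.042]
force: [0.5, -0.4, -0.9]
grip_width: 0.334
```

Run:
```python
from h import *
s=ms(); p=capture("wrist"); save(p,"w34.png",(80,0,480,420),1.4)
q=capture("side"); save(q,"s34.png",(220,170,330,330),4)
togom([-21.1,0.1,95],-7)
```

```text
t 39.45 pos [558.6  -5.1 125.6] q [ 0.7062  0.0424  0.7054 -0.0425] F [ 0.5 -0.4 -0.9] M [-0.04 -0.   -0.01] g 0.334
machine pos [-20.9   0.7 125.6]
target W [558.4  -5.6  95. ]
togo cm [3.11, -0.03, -0.05]
tool z at -6.91 need turn(world z) mod180 -0.09 -> about tool x (down) units 0.019 j6 -0.099
```

View pics/w34.png

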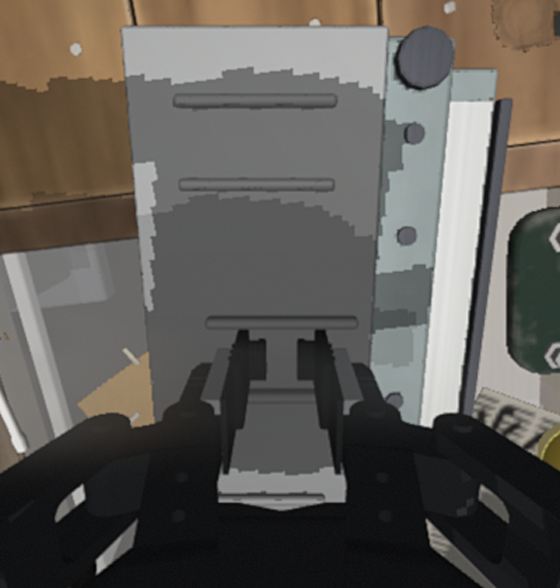

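View pics/s34.png

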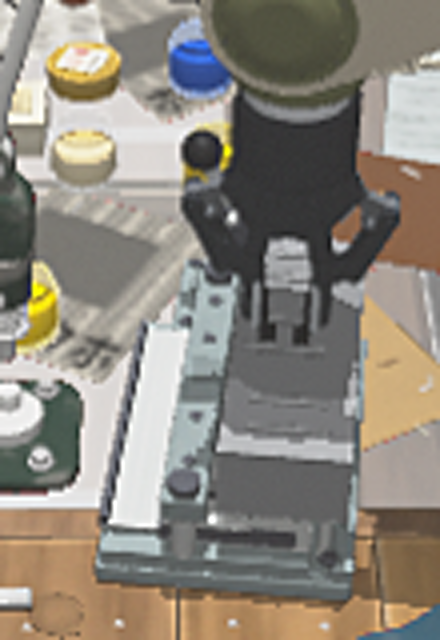

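Request:
send_rows --rows "0 0.6 -0.05 0 0;0 1.2 -0.05 0 0;0 1.8 -0.05 0 0;0 2.4 -0.05 0 0;0 2.8 -0.05 0 0;0 3.1 -0.05 0 0;0 3.1 -0.05 0 0"

```text
time_s: 40.25
eef_pos: [557.9, -6.2, 93.3]
ee_rot: [0.706, 0.043, 0.706, -0.043]
force: [-0.4, -0.7, -2.8]
grip_width: 0.333
```

Run:
```python
from h import *
s=ms()
```

```text
t 40.25 pos [557.9  -6.2  93.3] q [ 0.7056  0.0429  0.706  -0.0428] F [-0.4 -0.7 -2.8] M [ 0.01 -0.03 -0.05] g 0.333
machine pos [-21.5  -0.5  93.3]
```

Free so far; 2–3 mm more to contact.

Request:
send_rows --rows "0 0.1 0.03 0 0;0 0.2 0.03 0 0;0 0.3 0.03 0 0;0 0.4 0.03 0 0;0 0.4 0.03 0 0"

```text
time_s: 40.75
eef_pos: [558.3, -5.9, 91.0]
ee_rot: [0.706, 0.043, 0.705, -0.043]
force: [-5.3, 0.3, 9.7]
grip_width: 0.332
```

Run:
```python
from h import *
s=ms(); q=capture("side"); save(q,"s35.png",(220,170,330,330),4)
```

```text
t 40.75 pos [558.3  -5.9  91. ] q [ 0.7062  0.0427  0.7055 -0.0428] F [-5.3  0.3  9.7] M [ 0.11  0.78 -0.01] g 0.332
machine pos [-21.1  -0.2  91. ]
```

View pics/s35.png

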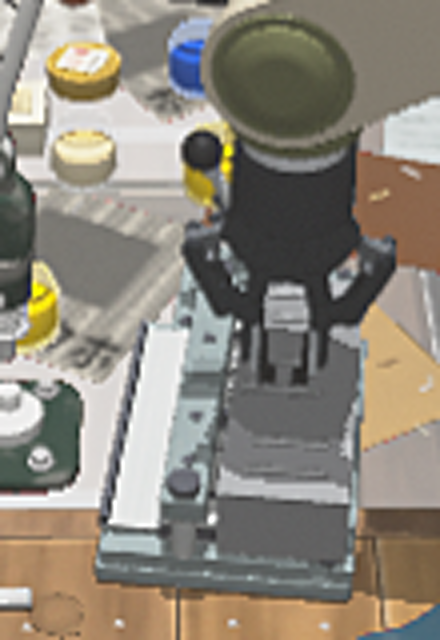

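Request:
send_rows --rows "0.4 0 0 0 0;0.5 0 0 0 0;0.6 0 0 0 0;0.65 0 0 0 0;0.65 0 0 0 0;0.65 -3 0 0 0;0.65 -7 0 0 0;0.65 -12 0 0 0;0.65 -15.5 0 0 0;0.65 -15.5 0 0 0;0.65 -15.5 0 0 0"

```text
time_s: 41.9
eef_pos: [558.0, -5.9, 244.7]
ee_rot: [0.706, 0.043, 0.706, -0.043]
force: [-0.4, 0.2, -0.4]
grip_width: 0.65
```

Run:
```python
from h import *
s=ms(); p=capture("wrist"); save(p,"w36.png"); save(p,"w36c.png",(215,140,355,240),5)
q=capture("side"); save(q,"s36.png",(220,170,330,330),4)
print(proj(p,[M2W(m) for m in [(-22,0,97),(10,106,81),(10,-106,81),(-70,106,81),(-70,-106,81),(0,-11,112),(0,11,112),(-44,-11,112),(-44,11,112),(30,103,87),(30,-103,87)]],s).round(1).tolist())
togom([46.9,-165,190],83)
```

```text
t 41.9 pos [558.   -5.9 244.7] q [ 0.706   0.0428  0.7056 -0.0428] F [-0.4  0.2 -0.4] M [ 0.03  0.01 -0.  ] g 0.65
machine pos [-2.140e+01 -2.000e-01  2.447e+02]
[[279.7, 192.1], [317.1, 67.8], [310.6, 288.3], [224.1, 67.6], [233.3, 288.2], [305.1, 208.4], [305.6, 183.5], [254.3, 208.4], [253.8, 183.5], [341.4, 70.8], [330.9, 288.7]]
target W [ 605.7 -177.8  190. ]
togo cm [5.3, -16.49, 6.87]
tool z at -6.94 need turn(world z) mod180 89.94 -> about tool x (down) units -17.989 j6 -0.099
```

View pics/w36.png

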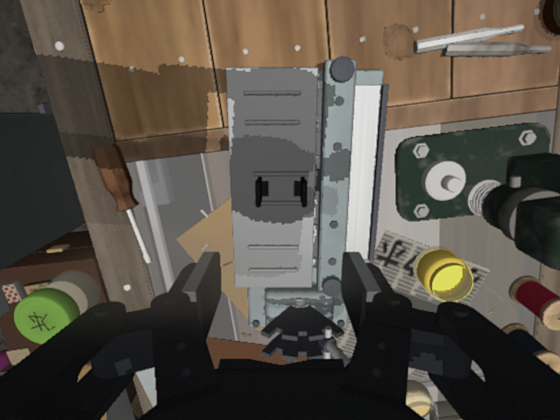

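View pics/w36c.png

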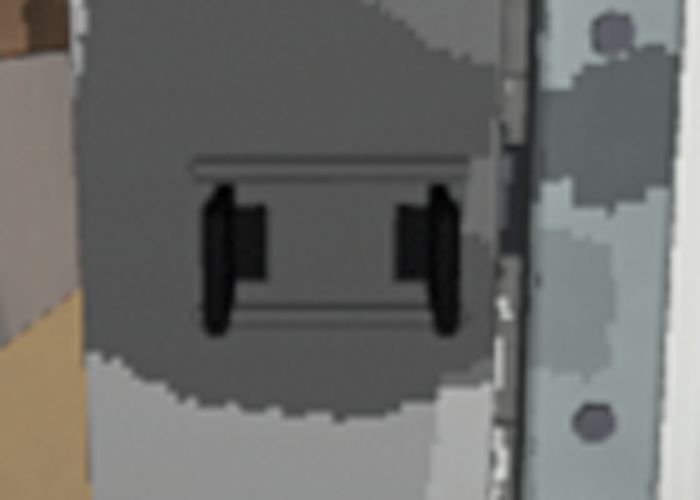

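View pics/s36.png

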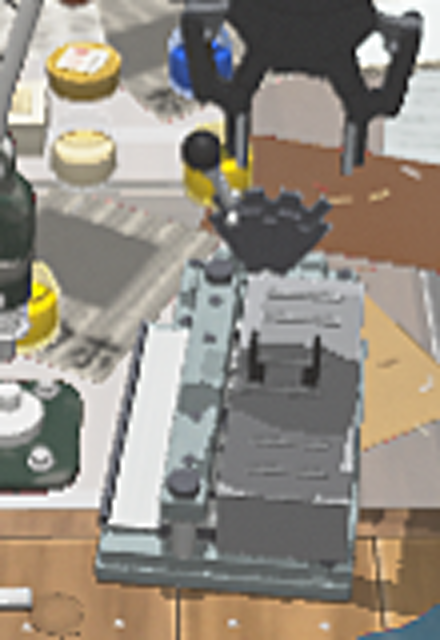

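Request:
send_rows --rows "0.65 0 -4 0 0;0.65 0 -8 0 0;0.65 0 -12 0 0;0.65 0 -15 1 1;0.65 0 -16.5 3 2.5;0.65 0 -16.5 5 4;0.65 0 -16.5 7 5.7;0.65 0 -16.5 7 7.4;0.65 0 -16.5 7 9.1;0.65 0 -16.5 7 10.8;0.65 0 -16.5 7 12.5;0.65 0 -16.5 7 14.2"

```text
time_s: 43.2
eef_pos: [607.3, -178.0, 242.9]
ee_rot: [0.547, 0.446, 0.549, -0.447]
force: [-0.4, 0.0, -0.1]
grip_width: 0.646
```

Request:
send_rows --rows "0.65 0 0 0 1.7;0.65 0 0 0 3.4;0.65 0 0 0 3.8;0.65 0 0 0 3.8"

```text
time_s: 43.6
eef_pos: [607.3, -178.0, 243.1]
ee_rot: [-0.468, -0.529, -0.47, 0.53]
force: [-0.1, -0.5, -0.9]
grip_width: 0.649
```

Run:
```python
from h import *
s=ms(); p=capture("wrist"); save(p,"w37.png",(100,0,460,420),1.4)
f=lambda u:((u-[100,0])*1.4).round(0).tolist()
print(f(proj(p,[M2W((115*np.sin(a),-165,35+115*np.cos(a))) for a in (.39,.42,.45)],s)))
print([(np.round(W2M(d["location"]),0).tolist(),round(d["confidence"],2)) for d in nets.spot_point(p,"lever_ball")])
togom([48.5,-165,115.5],83)
```

```text
t 43.6 pos [ 607.3 -178.   243.1] q [-0.4679 -0.5291 -0.4697  0.5297] F [-0.1 -0.5 -0.9] M [-0.01  0.04 -0.02] g 0.649
machine pos [  48.5 -165.   243.1]
[[252.0, 298.0], [252.0, 292.0], [252.0, 286.0]]
[([49.0, -166.0, 138.0], 0.84)]
target W [ 607.3 -178.   115.5]
togo cm [12.81, 0.01, 0.0]
tool z at -96.87 need turn(world z) mod180 -0.13 -> about tool x (down) units 0.026 j6 1.221
```

View pics/w37.png

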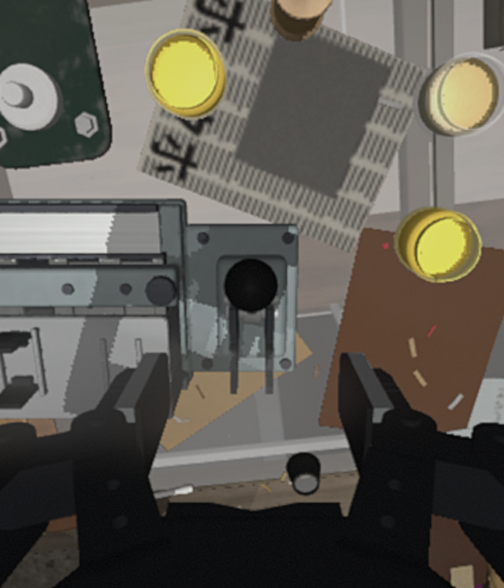

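Request:
send_rows --rows "0.65 5 0.1 0 0;0.65 10 0.1 0 0;0.65 12.9 0.1 0 0;0.65 12.9 0.1 0 0;0.65 12.9 0.1 0 0;0 12.9 0.1 0 0;0 12.9 0.1 0 0;0 12.9 0.1 0 0;0 12.9 0.1 0 0;0 12.9 0.1 0 0;0 12.9 0.1 0 0;0 12.9 0.1 0 0" --grip_force 90

```text
time_s: 44.9
eef_pos: [609.7, -178.4, 118.1]
ee_rot: [0.47, 0.53, 0.468, -0.529]
force: [0.2, 1.7, 6.4]
grip_width: 0.311
```

Run:
```python
from h import *
s=ms(); p=capture("wrist"); save(p,"w38.png",(100,100,460,420),1.8)
```

```text
t 44.9 pos [ 609.7 -178.4  118.1] q [ 0.4703  0.53    0.4676 -0.5285] F [0.2 1.7 6.4] M [ 0.18 -0.04  0.05] g 0.311
machine pos [  50.9 -165.1  118.1]
```

View pics/w38.png

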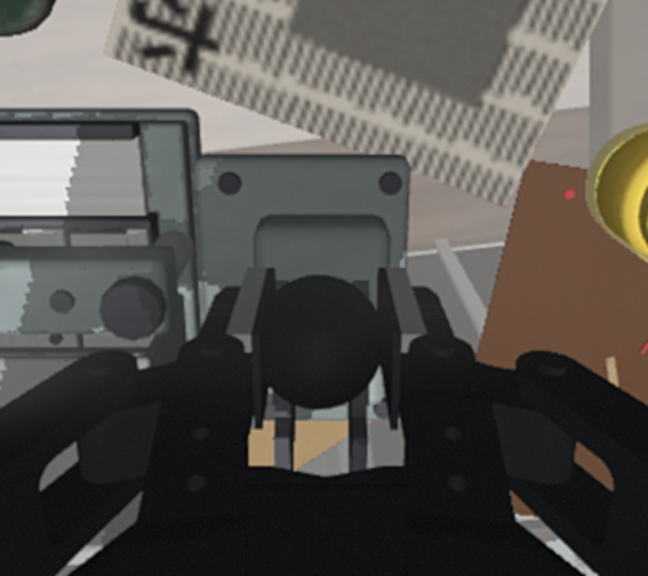

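Request:
send_rows --rows "0 -0.6 0.2 0 0;0 -1.1 0.4 0 0;0 -1.5 0.5 0 0;0 -1.5 0.5 0 0;0 -1.5 0.5 0 0"

```text
time_s: 45.45
eef_pos: [613.3, -178.7, 130.2]
ee_rot: [-0.468, -0.529, -0.469, 0.529]
force: [-2.2, 2.8, -6.6]
grip_width: 0.311
```

Run:
```python
from h import *
s=ms(); p=capture("wrist"); save(p,"w39.png",(100,100,460,420),1.8)
q=capture("side"); save(q,"s39.png",(230,170,310,250),7)
print([(np.round(W2M(d["location"]),0).tolist(),round(d["confidence"],2)) for d in nets.spot_point(p,"lever_ball")])
```

```text
t 45.45 pos [ 613.3 -178.7  130.2] q [-0.4684 -0.5292 -0.4692  0.5295] F [-2.2  2.8 -6.6] M [0.15 0.22 0.02] g 0.311
machine pos [  54.5 -165.   130.2]
[([55.0, -168.0, 149.0], 0.91)]
```

View pics/w39.png

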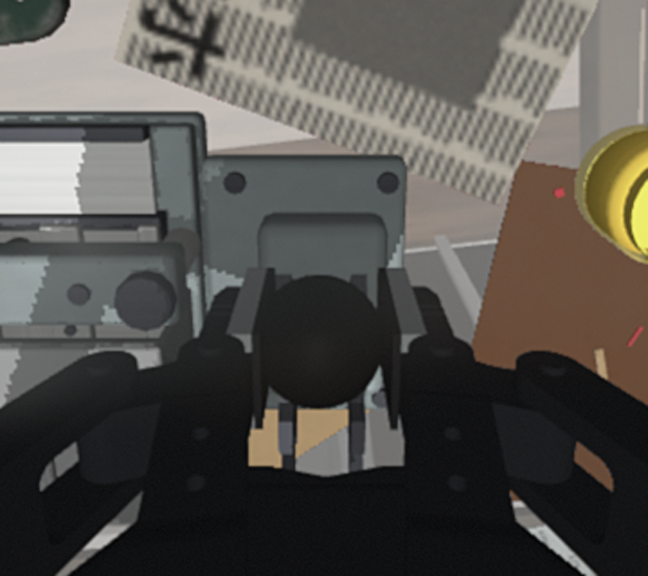

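View pics/s39.png

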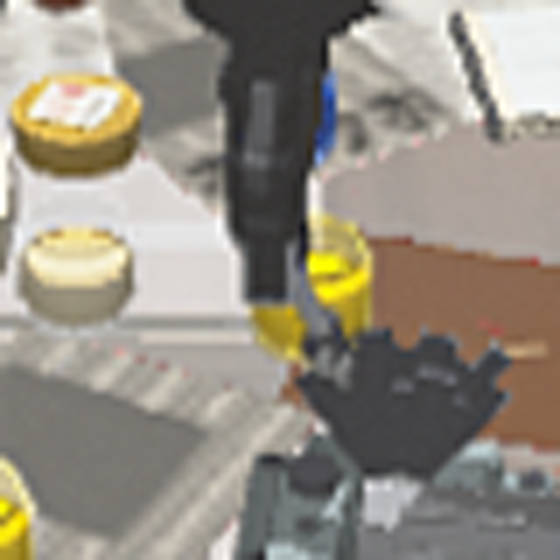

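Request:
send_rows --rows "0 -0.15 -0.6 0 0;0 -0.35 -1.2 0 0;0 -0.5 -1.7 0 0;0 -0.65 -2.3 0 0;0 -0.8 -2.9 0 0;0 -0.9 -3.5 0 0;0 -1 -4.1 0 0;0 -1.05 -4.7 0 0;0 -1.05 -5.4 0 0;0 -1.05 -5.4 0 0;0 -1.05 -5.4 0 0"

```text
time_s: 46.7
eef_pos: [559.8, -172.3, 141.3]
ee_rot: [-0.469, -0.529, -0.469, 0.529]
force: [2.9, 3.5, -6.0]
grip_width: 0.309
```

Run:
```python
from h import *
s=ms(); p=capture("wrist"); save(p,"w40.png",(100,100,460,420),1.8)
q=capture("side"); save(q,"s40.png",(230,170,310,250),7)
f=lambda u:((u-[100,100])*1.8).round(0).tolist()
print(f(proj(p,[M2W((125.5*np.sin(a),-165,35+125.5*np.cos(a))) for a in (-.05,0,.05)],s)))
print([(np.round(W2M(d["location"]),0).tolist(),round(d["confidence"],2)) for d in nets.spot_point(p,"lever_ball")])
```

```text
t 46.7 pos [ 559.8 -172.3  141.3] q [-0.4687 -0.5293 -0.469   0.5294] F [ 2.9  3.5 -6. ] M [ 0.63 -0.67  0.11] g 0.309
machine pos [   0.6 -165.1  141.3]
[[321.0, 362.0], [321.0, 339.0], [321.0, 314.0]]
[([5.0, -166.0, 158.0], 0.76), ([-21.0, 1.0, 97.0], 0.34)]
```

View pics/w40.png

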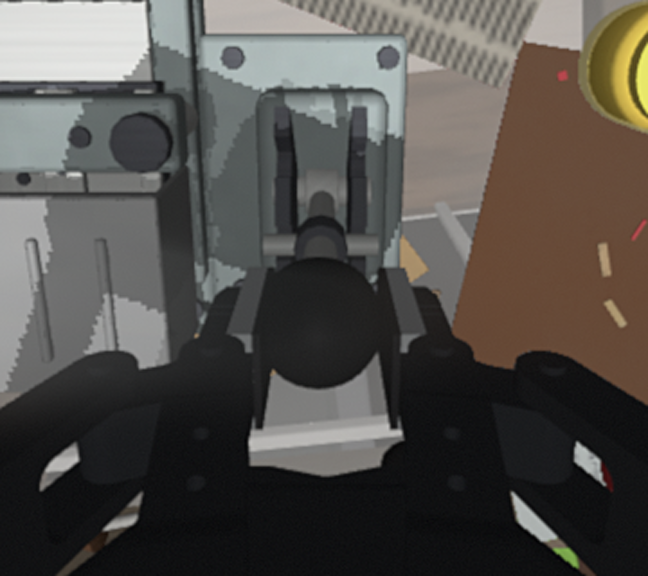

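View pics/s40.png

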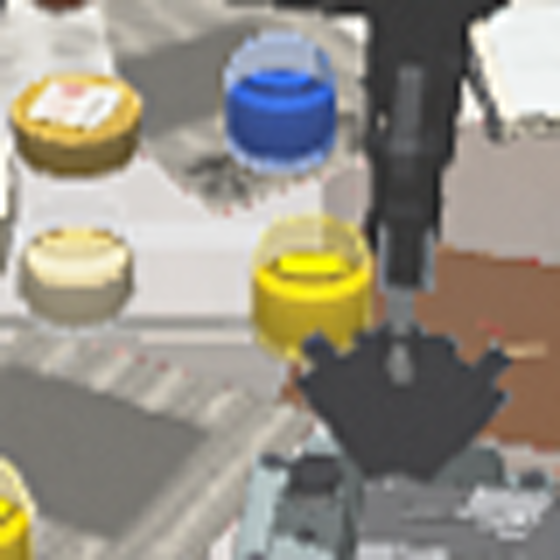

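Request:
send_rows --rows "0 0 -0.15 0 0;0 0 -0.3 0 0;0 0 -0.3 0 0;0 0.5 -0.3 0 0;0 0.9 -0.3 0 0;0 0.9 -0.3 0 0"

```text
time_s: 47.45
eef_pos: [557.2, -172.0, 132.2]
ee_rot: [0.469, 0.53, 0.469, -0.529]
force: [3.5, 3.9, -3.4]
grip_width: 0.311
```

Run:
```python
from h import *
s=ms(); p=capture("wrist"); save(p,"w41.png",(100,100,460,420),1.8)
f=lambda u:((u-[100,100])*1.8).round(0).tolist()
print(f(proj(p,[M2W((115*np.sin(a),-165,35+115*np.cos(a))) for a in (-.05,0,.05)],s)))
```

```text
t 47.45 pos [ 557.2 -172.   132.2] q [ 0.469   0.5295  0.4686 -0.5292] F [ 3.5  3.9 -3.4] M [ 0.72 -0.96  0.24] g 0.311
machine pos [  -1.9 -165.1  132.2]
[[321.0, 347.0], [321.0, 326.0], [321.0, 303.0]]
```

View pics/w41.png

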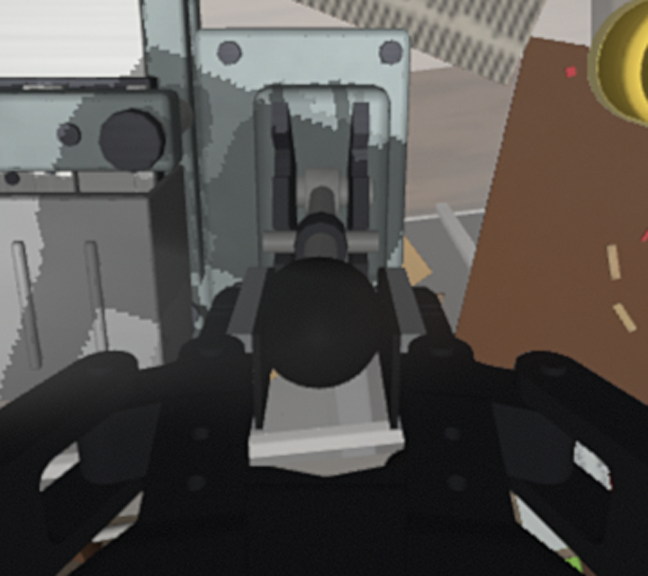

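Request:
send_rows --rows "0 0.2 0 0 0;0.4 0.2 0 0 0;0.65 0.2 0 0 0;0.65 0.2 0 0 0;0.65 0.2 0 0 0;0.65 -3 0 0 0;0.65 -8 0 0 0;0.65 -12 0 0 0;0.65 -12 0 0 0;0.65 -12 0 0 0"

```text
time_s: 48.5
eef_pos: [557.0, -172.1, 252.5]
ee_rot: [0.469, 0.529, 0.468, -0.529]
force: [0.0, -0.1, -0.3]
grip_width: 0.647
```

Run:
```python
from h import *
s=ms(); p=capture("wrist"); save(p,"w42.png",(100,0,460,420),1.4)
f=lambda u:((u-[100,0])*1.4).round(0).tolist()
print(f(proj(p,[M2W((115*np.sin(a),-165,35+115*np.cos(a))) for a in (-.05,0,.05)],s)))
q=capture("side"); save(q,"s42.png",(230,160,330,260),6)
print(((proj(q,[M2W((r*np.sin(a),-165,35+r*np.cos(a))) for a,r in ((-.05,115),(0,115),(.05,115),(0,122.5))])-[230,160])*6).round(0).tolist())
for pp in (p,q): print([(np.round(W2M(d["location"]),0).tolist(),round(d["confidence"],2)) for d in nets.spot_point(pp,"lever_ball")])
```

```text
t 48.5 pos [ 557.  -172.1  252.5] q [ 0.4691  0.5294  0.4684 -0.5294] F [ 0.  -0.1 -0.3] M [ 0.02 -0.   -0.01] g 0.647
machine pos [  -2.2 -165.3  252.5]
[[251.0, 296.0], [251.0, 286.0], [251.0, 276.0]]
[[360.0, 274.0], [347.0, 273.0], [335.0, 272.0], [348.0, 259.0]]
[([2.0, -169.0, 148.0], 0.6)]
[([3.0, -165.0, 153.0], 0.53)]
```

View pics/w42.png

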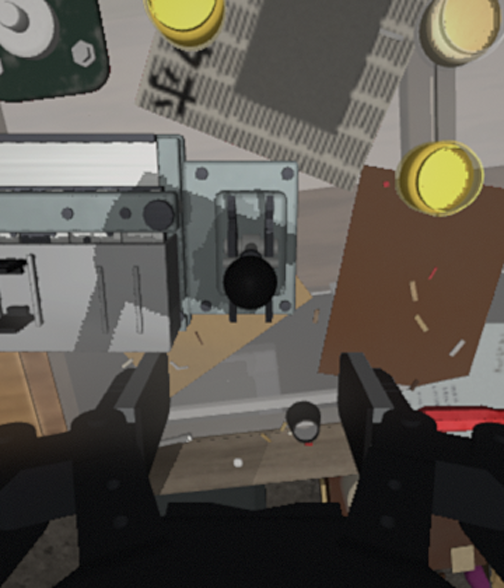

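View pics/s42.png

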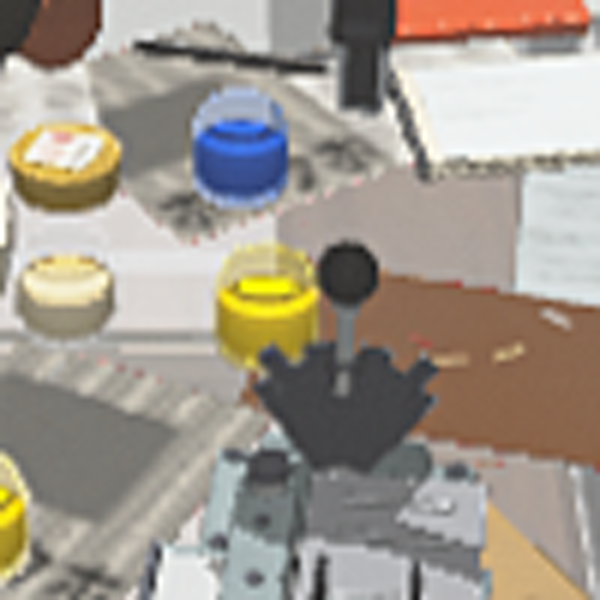

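Run:
```python
from h import *
t=capture("top"); save(t,"t43.png",scale=1.4); st()
```

```text
t 48.75 pos [ 556.7 -171.9  251. ] q [-0.468  -0.5291 -0.4695  0.5297] F [ 0.4  0.  -0. ] M [-0.    0.01 -0.02] g 0.647
```

View pics/t43.png

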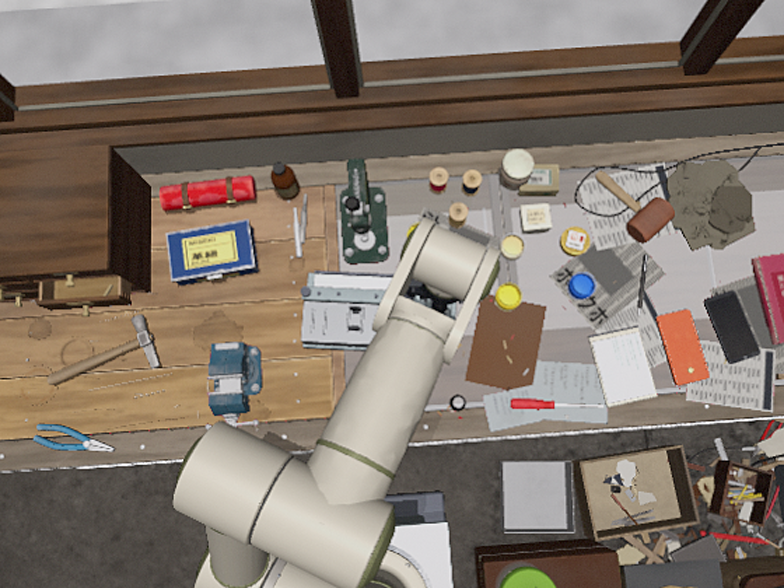

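No carrier is left on the counter. The guard is on the machine at about (350,320) in the picture, the jar stands at (512,245), and the robot touches nothing. I'm handing the job in.

Run:
```python
from h import *
print(workorder.finish_job())
```

```text
the job is handed in; nothing more can be done
None
```

I completed the whole sequence and handed it in at about 49 s of the 210 s allowed; the hand-in gives no verdict. I moved the lever from the front notch to the rear, unclipped the guard and stood it on the free spot. I then slid both carriers home, into channels 2 and 3, clipped the guard back on and seated the lever in the middle notch.

**Carriers:** only two were on the counter at the start, and the last top picture shows none left there. Each met the end stop with 5 to 7 N of resistance. Afterwards, seen from above, both fins were within about 1 to 2 mm of home. I couldn't see them again once the guard was back on.

**Guard:** it sits where it started, and its tabs measure about 44 mm apart, so they are sprung out. I did not tug it to test the latch.

**Lever:** from the side, the ball is on the pixel predicted for angle 0 and fully seated. The trained networks disagreed by up to about 3 mm in position and reported the ball up to 3 mm higher in that view. An upright seated lever still fits both cameras best.

**Jar and robot:** the open jar stands untouched, and the gripper is clear with force readings near zero.

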